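Find the loaded pot by weight and tip out its steel ball

ROBOT

A 6-joint arm with a two-finger parallel gripper is mounted at the origin on the work surface. World frame = base frame: x ahead of the robot, y to its left, z up, the work surface at z = 0. Lengths are in m, angles in rad, forces in N, time in s.
With the tool pointing down it reaches from about 0.375 to 0.825 m from the base axis. Payload 5.5 kg.
Tool frame: the origin (TCP) lies at the very end of the fingers, on their centre line; the grasp point (between the pads) lies 19 mm behind it (manip.hold_point_z is the distance from the TCP to the grasp point, in m); z points along the fingers, y is the line along which they close (so a half turn about z gives the same grasp; the last joint's range is limited). The gripper opens to 85 mm and grips with 20 to 120 N. Pads are 22 mm wide; open, the fingers measure 114 mm over their backs; the gripper's body (76 mm by 85 mm) begins 54 mm behind the grasp point. The pads swing forward as they close: fully open they stand 13 mm farther back than shut.
Start: joints at [-1.185, 0.314, -0.047, 1.21, 0, 1.571], TCP at [0.226, -0.556, 0.231] pointing down, gripper open.
Joint ranges: [-2.67, 2.67], [-0.69, 1.73], [-1.03, 1.25], [-2.08, 2.16], [-1.42, 1.45], [-3.14, 3.14]. Speed limits (rad/s): [2.39, 2.39, 3.01, 3.14, 3.14, 3.14].

INTERFACE

Orientations are given as a 3x3 rotation matrix whose columns are the frame's x, y, z axes.
In Python, from station import manip gives the robot as it stands.
- The arm moves only by the shell command python3 -m jog 'ROWS' [FORCE]. ROWS is JSON, a list of rows, each a list of 7 numbers: the turn, a rotation vector about the tool's x, y, z each as a share of 60 degrees, from -1 to 1, then the shift along the tool's x, y, z each as a share of 15 cm, from -1 to 1, then the opening, from 0 (shut) to 1 (fully open). A call has 1 to 10 rows; each row shifts and turns the commanded pose from where the row before left it, along the tool's axes as they then stand; what a row does not reach is not made up. A row lasts 1/10 s, in which the tool goes at most 50 mm and 8.59 degrees, less where a joint would pass 70% of its speed; a pose out of reach is approached as far as the arm can. A call with a number of a shift or a turn outside -1 to 1 is refused whole. A call with a gripper value outside its range is refused whole. The fingers move at their own pace and stop on an object; FORCE is the grip in N (left out, the last holds). Time passes only in rows, so rows that do not move let the fingers close. It gives the time, the measured TCP pose, the force, the opening and the grip force at its end, in the units of the state.
- manip.sense(): the state, without advancing time (a new reading comes with each control period).
- manip.camera(name): name is "scene" or "top" or "wrist"; returns a dict with "color" (420x560x3 uint8, red, green, blue), "K" (3x3 intrinsics, pixels), "extrinsics" (4x4, takes a point from camera to world coordinates). Camera axes: x right, y up, looking along -z (the intrinsics and any distortion apply to the point x, -y, -z); pixel columns grow to the right and rows downward; lengths in m; the calibration is good to about 2 mm. The wrist camera is an equidistant fisheye: a pixel r from the principal point sees the ray r / f radians off the axis. A picture is of the moment at which its call begins. There is no depth.
- manip.job_done(): hands the job in; it is judged then, once.
Trained networks look in the newest picture that a camera, given by its name, has taken for a name from the list of things; names that differ only in an ending like _2 or _b are one class to them, and where a whole thing is asked for, a point or a joint stands for the part that bears it (a point fixed in the world has none). Each returns a list of dicts, best first, with "conf" (0 to 1); they miss things now and then, are a little off and sometimes report something else, mostly with a low value. They report only what shows in the picture. A call takes as long as a camera call. They do not tell look-alikes from the thing itself.
- manip.regions_of(camera, query): "mask" (420x560 bool, what is visible of it).
- manip.mark_of(camera, query): "point" ([x, y, z] in m, in world coordinates, good to about 4 mm: a listed point, or the origin of a listed thing).
The state is a dict: "clock": time; "qpos": joint angles; "joint_vel": joint speeds; "effort": joint torques, N m; "ee_pos": TCP position; "eef_rot": TCP orientation; "ft_force": force on the tool from outside, world axes, zero at the start; "ft_torque": the same for the moment, N m; "width": finger opening in m; "finger_force": force on a finger pad.
Only numpy, scipy, OpenCV 4.12 (cv2) and the standard library are available. Lean on these libraries where they do the work, as an engineer would, in place of code of your own. Each camera call takes 0.05 s, during which the arm holds its last target. There are 200 camera calls.

TASK

One of the three covered black pots with orange handles holds a steel ball, the other two are empty, and only lifting them will tell you which. Tip the loaded one out over the blue tray, so that ball and loose cover both lie in the tray. Tip no pot anywhere else, keep the covers on the empty pots, and finish with all three pots standing upright where they stood.

Things in the scene. Friction and masses are not known exactly. Their poses are not given: they have to be found in the camera images.
- pot_1: one of 3 identical black pots, orange handle, loose grey steel cover. Origin: centre of underside, z up. Cup 60 mm high, 52 mm wide at foot, 64 at rim. Handle: level bar on the pot's -x side, 12 mm thick along its y, 26 high (z 29 to 55), out to 86 mm from the axis, rigid; grip it at (-65, 0, 42) mm, closing along the pot's y, from above or tilted back. Tip it 110 to 120 degrees to empty it
- pot_2: identical to pot_1 (sizes, origin, axes, grip). The cover on each pot: a 64 mm disc, 3 mm thick, on the rim (top at z = 63 mm), with a 46 mm wide, 4 mm deep plug in the mouth; nothing else holds it, so it drops off with the ball when the pot is tipped past about 90 degrees
- pot_3: identical to pot_1. Masses: each pot 108 to 132 g, cover 70 g, steel ball (38 mm) 225 g, so about 1.9 N with cover when empty, 4.1 N when loaded. Just one of the three pots is loaded; which one changes every time, whatever the name or place
- tray: fixed open blue plastic tray, outside 220 mm along its x, 170 mm along its y, 50 mm high, walls and floor 5 mm; origin: centre of its underside, z up. Empty at the start; the ball and its cover are tipped into it
Things that resemble listed ones, but are neither listed nor needed, are in the scene too. Leave any purple look-alike of the pot_3 alone.

How it is judged:
By the outcome, as a careful person would: the job done as asked, in the order asked, and still so for the second after the job is handed in, with the robot touching nothing.
It also fails if it takes over 72 s, if anything falls off the work surface, if the arm or the gripper's body presses on something with over 40 N, if the wrist force passes 120 N, or if a joint passes its speed limit or range.

## Working session

There is one attempt and no reset: what is moved stays moved. The work goes in short steps, Python scripts to look and compute and a shell command to move; the robot and the scene stay as the last step left them, time stands still between calls to the robot, and variables do not carry over. Pictures are saved under pics/ and viewed, at most 10 in all, crops included, and the job is handed in when it is done.

```bash
mkdir -p pics; python3 - <<'E'
from station import manip
import cv2,numpy as np
for c in ["top","scene"]:
    r=manip.camera(c); cv2.imwrite(f"pics/{c}0.png",r["color"][...,::-1])
    print(c,np.round(r["K"],1).tolist(),np.round(r["extrinsics"],3).tolist())
    for q in ["pot_1","tray"]:
        for m in manip.mark_of(c,q): print(q,np.round(m["point"],3),round(m["conf"],2))
        for m in manip.regions_of(c,q):
            v,u=np.nonzero(m["mask"]); print(q,"mask",u.mean().round(),v.mean().round(),len(u),round(m["conf"],2))
s=manip.sense();print({k:np.round(v,3).tolist() for k,v in s.items()})
E
```

```text
top [[494.6, 0.0, 277.3], [0.0, 494.6, 217.7], [0.0, 0.0, 1.0]] [[0.023, 0.997, -0.079, 0.378], [-1.0, 0.023, -0.006, -0.026], [-0.004, 0.079, 0.997, 1.164], [0.0, 0.0, 0.0, 1.0]]
pot_1 [ 0.555  0.365 -0.   ] 0.91
pot_1 [ 0.534 -0.297 -0.004] 0.83
pot_1 [ 0.551 -0.445  0.002] 0.79
pot_1 [0.501 0.22  0.   ] 0.74
pot_1 [ 0.359 -0.23  -0.003] 0.65
pot_1 mask 114.0 194.0 348 0.86
pot_1 mask 462.0 189.0 900 0.8
pot_1 mask 403.0 212.0 229 0.77
pot_1 mask 366.0 267.0 819 0.76
pot_1 mask 180.0 222.0 212 0.75
tray [ 0.482 -0.021  0.   ] 0.89
tray mask 278.0 212.0 7163 0.65
scene [[488.3, 0.0, 274.0], [0.0, 488.3, 211.9], [0.0, 0.0, 1.0]] [[-0.645, -0.523, 0.557, 1.113], [0.764, -0.45, 0.462, 0.507], [0.009, 0.724, 0.69, 0.811], [0.0, 0.0, 0.0, 1.0]]
pot_1 [ 0.552 -0.438 -0.001] 0.88
pot_1 [ 0.552  0.366 -0.001] 0.71
pot_1 [ 0.359 -0.229 -0.002] 0.71
pot_1 [0.5   0.215 0.   ] 0.65
pot_1 [ 0.535 -0.3   -0.001] 0.58
pot_1 mask 356.0 270.0 520 0.87
pot_1 mask 409.0 324.0 635 0.83
pot_1 mask 139.0 151.0 868 0.8
pot_1 mask 180.0 173.0 475 0.77
pot_1 mask 245.0 152.0 708 0.77
tray [ 0.481 -0.021  0.001] 0.59
tray [ 0.5    0.216 -0.001] 0.57
tray mask 272.0 216.0 6470 0.94
{'clock': 0.5, 'qpos': [-1.185, 0.314, -0.047, 1.21, -0.0, 1.571], 'joint_vel': [0.001, -0.001, 0.002, 0.001, 0.002, -0.0], 'effort': [0.002, -53.896, 33.975, 0.003, 0.0, -0.0], 'ee_pos': [0.226, -0.556, 0.231], 'eef_rot': [[0.926, 0.376, -0.0], [0.376, -0.926, 0.0], [-0.0, -0.0, -1.0]], 'ft_force': [0.601, 0.002, 0.127], 'ft_torque': [0.008, 0.017, 0.004], 'finger_force': 0.0, 'width': 0.085}
```

View pics/top0.png

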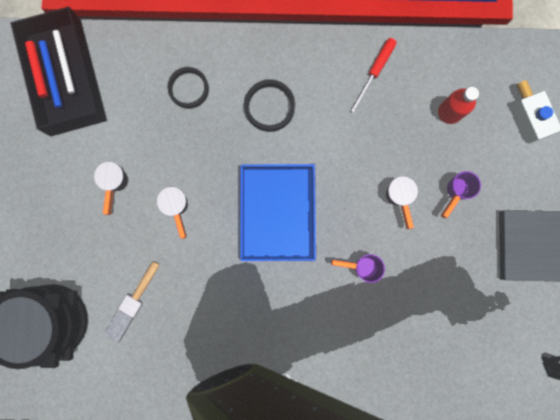

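View pics/scene0.png

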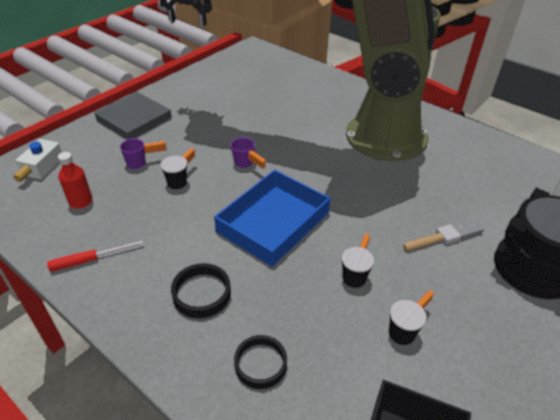

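The three covered black pots are in the top view at (109,177), (172,202) and (403,191): grey covers, orange handles. The open purple cups at (466,186) and (370,268) are look-alikes, so I'll leave them. Next I'll get exact poses and an enlarged crop.

```bash
cat > h.py <<'E'
import numpy as np,cv2
def proj(r,u,v,z):
    K,E=r["K"],r["extrinsics"]
    d=E[:3,:3]@np.array([(u-K[0,2])/K[0,0],-(v-K[1,2])/K[1,1],-1]); o=E[:3,3]
    return (o+d*(z-o[2])/d[2])
E
python3 - <<'E'
from station import manip
from h import *
r=manip.camera("top"); im=r["color"]; hsv=cv2.cvtColor(im,cv2.COLOR_RGB2HSV)
big=[]
for n,(u,v) in dict(A=(403,191),B=(172,202),C=(109,177)).items():
    w=np.zeros(im.shape[:2],bool); w[v-22:v+48,u-28:u+28]=1
    if n=='A': w[:,u+25:]=0
    wh=w&(hsv[...,1]<50)&(hsv[...,2]>165)
    og=w&(hsv[...,0]<20)&(hsv[...,1]>130)
    c=np.mean([proj(r,x,y,.063) for y,x in np.argwhere(wh)],0)
    P=np.array([proj(r,x,y,.055)[:2] for y,x in np.argwhere(og)])
    h=P.mean(0); a=np.linalg.svd(P-h,full_matrices=0)[2][0]; 
    if a@(c[:2]-h)<0:a=-a
    d=c[:2]-h
    print(n,wh.sum(),og.sum(),"c",c[:2].round(4),"yaw ctr",np.degrees(np.arctan2(d[1],d[0])).round(1),"svd",np.degrees(np.arctan2(a[1],a[0])).round(1),"len",np.linalg.norm(d).round(3),"grip",(c[:2]-.065*d/np.linalg.norm(d)).round(4))
    big.append(cv2.resize(im[v-25:v+50,u-30:u+30],(260,325),interpolation=cv2.INTER_CUBIC))
cv2.imwrite("pics/crop.png",np.hstack(big)[...,::-1])
E
```

```text
A 2921 125 c [ 0.5048 -0.2988] yaw ctr 24.2 svd 14.7 len 0.032 grip [ 0.4455 -0.3255]
B 3586 127 c [0.4693 0.2186] yaw ctr 35.7 svd 18.0 len 0.032 grip [0.4165 0.1807]
C 3364 156 c [0.5237 0.3631] yaw ctr -3.5 svd -3.6 len 0.031 grip [0.4588 0.3671]
```

View pics/crop.png

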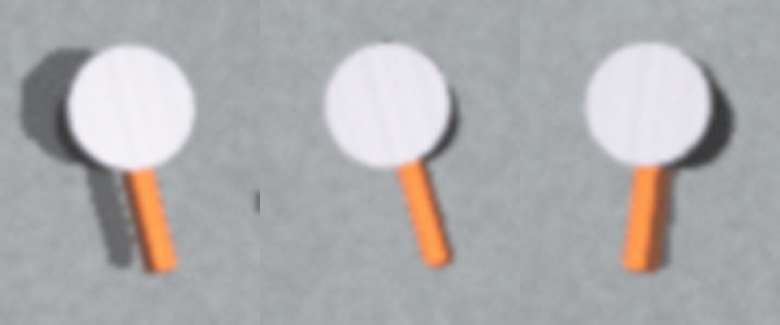

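The crop confirms all three: grey discs on black cups, with orange handles. The cover threshold also caught table pixels, so I'll tighten it.

```bash
python3 - <<'E'
from station import manip
from h import *
r=manip.camera("top"); im=r["color"]; hsv=cv2.cvtColor(im,cv2.COLOR_RGB2HSV)
print(im[191,403],im[191,425],im[225,409])
for n,(u,v) in dict(A=(403,191),B=(172,202),C=(109,177)).items():
    w=np.zeros(im.shape[:2],bool); w[v-22:v+48,u-28:u+28]=1
    if n=='A': w[:,u+25:]=0
    wh=w&(hsv[...,1]<50)&(hsv[...,2]>195)
    og=w&(hsv[...,0]<20)&(hsv[...,1]>130)&(hsv[...,2]>215)
    c=np.mean([proj(r,x,y,.063) for y,x in np.argwhere(wh)],0)
    P=np.array([proj(r,x,y,.055)[:2] for y,x in np.argwhere(og)])
    h=P.mean(0); a=np.linalg.svd(P-h,full_matrices=0)[2][0]; 
    d=c[:2]-h
    if a@d<0:a=-a
    print(n,wh.sum(),og.sum(),"c",c[:2].round(4),"yaw ctr",np.degrees(np.arctan2(d[1],d[0])).round(1),"svd",np.degrees(np.arctan2(a[1],a[0])).round(1),"len",np.linalg.norm(d).round(3),"grip",(c[:2]-.065*d/np.linalg.norm(d)).round(4))
E
```

```text
[244 242 247] [165 168 171] [248 156  82]
A 663 98 c [ 0.5339 -0.3   ] yaw ctr 12.8 svd 14.6 len 0.059 grip [ 0.4706 -0.3144]
B 655 109 c [0.4987 0.2204] yaw ctr 19.7 svd 17.8 len 0.06 grip [0.4375 0.1986]
C 638 107 c [0.5527 0.3647] yaw ctr -2.6 svd -4.1 len 0.059 grip [0.4878 0.3676]
```

```bash
cat >> h.py <<'E'
from scipy.spatial.transform import Rotation as Ro
POT=dict(A=(.5339,-.300,13.7),B=(.4987,.2204,18.7),C=(.5527,.3647,-3.4))
def tgt(n,back=0.,up=0.,th=50,sgn=-1):
    x,y,ps=POT[n]; ps=np.radians(ps); t=np.radians(th)
    px=np.array([np.cos(ps),np.sin(ps),0]); py=np.array([-px[1],px[0],0])
    z=np.sin(t)*px-np.cos(t)*np.array([0,0,1.]); yy=sgn*py
    R=np.c_[np.cross(yy,z),yy,z]
    return np.array([x,y,.042])-.065*px+(.019-back)*z+[0,0,up],R
def togo(s,p,R):
    Rc=np.array(s["eef_rot"]); w=Ro.from_matrix(Rc.T@R).as_rotvec()/np.radians(60)
    d=p-s["ee_pos"]
    print("turn",w.round(3),"|",round(np.linalg.norm(w),3),"shift now",(Rc.T@d/.15).round(3),"shift after turn",(R.T@d/.15).round(3),"world",d.round(4))
def st(s): 
    R=np.array(s["eef_rot"]);print("t",round(s["clock"],2),"q",np.round(s["qpos"],2),"p",np.round(s["ee_pos"],4),"z",R[:,2].round(3),"y",R[:,1].round(3),"F",np.round(s["ft_force"],2),"T",np.round(s["ft_torque"],3),"w",round(s["width"],4),"ff",np.round(s["finger_force"],1))
E
python3 - <<'E'
from station import manip
from h import *
s=manip.sense();st(s)
togo(s,*tgt("A",.12)); print(tgt("A",.12)[0])
E
```

```text
t 0.6 q [-1.19  0.31 -0.05  1.21  0.    1.57] p [ 0.2258 -0.5559  0.2313] z [-0.  0. -1.] y [ 0.376 -0.927 -0.   ] F [0.23 0.35 0.3 ] T [-0.057  0.004 -0.004] w 0.0855 ff 0.0
turn [-0.061  0.832  0.131] | 0.844 shift now [ 1.606 -0.946  0.829] shift after turn [ 0.297 -1.171  1.644] world [ 0.1698  0.2222 -0.1244]
[ 0.39558008 -0.33371876  0.10692155]
```

```bash
python3 -m jog '[[-0.009,0.119,0.019,0,-0.16,0,1],[-0.009,0.119,0.019,0,-0.16,0,1],[-0.009,0.119,0.019,0,-0.16,0,1],[-0.009,0.119,0.019,0,-0.16,0,1],[-0.009,0.119,0.019,0,-0.16,0,1],[-0.009,0.119,0.019,0,-0.16,0,1],[-0.009,0.119,0.019,0,-0.16,0,1],[0,0,0,0,0,0,1],[0,0,0,0,0,0,1]]' 100
python3 - <<'E'
from station import manip
from h import *
s=manip.sense();st(s)
togo(s,*tgt("A",.12))
E
```

```text
clock: 1.5
ee_pos: [0.172, -0.397, 0.229]
eef_rot: [[0.625, 0.232, 0.746], [0.149, -0.973, 0.178], [0.767, -0.0, -0.642]]
ft_force: [0.4, 0.7, 0.4]
width: 0.0854
finger_force: 0.0
t 1.5 q [-1.73  0.26 -0.44  1.3   0.79  0.99] p [ 0.172 -0.397  0.229] z [ 0.746  0.178 -0.642] y [ 0.232 -0.973 -0.   ] F [0.41 0.72 0.43] T [-0.222  0.738 -0.022] w 0.0854 ff 0.0
turn [ 0.003 -0.001 -0.003] | 0.004 shift now [ 0.37  -0.064  1.709] shift after turn [ 0.372 -0.057  1.709] world [ 0.2236  0.0633 -0.122 ]
```

```bash
python3 -m jog '[[0,0,0,0.053,-0.008,0.244,1],[0,0,0,0.053,-0.008,0.244,1],[0,0,0,0.053,-0.008,0.244,1],[0,0,0,0.053,-0.008,0.244,1],[0,0,0,0.053,-0.008,0.244,1],[0,0,0,0.053,-0.008,0.244,1],[0,0,0,0.053,-0.008,0.244,1],[0,0,0,0,0,0,1],[0,0,0,0,0,0,1]]'
python3 - <<'E'
from station import manip
from h import *
s=manip.sense();st(s)
togo(s,*tgt("A",0))
r=manip.camera("wrist");cv2.imwrite("pics/w1.png",r["color"][...,::-1])
K,E=r["K"],r["extrinsics"]
def pw(P):
    c=E[:3,:3].T@(np.array(P)-E[:3,3]); c=c*[1,-1,-1]; t=np.arctan2(np.hypot(c[0],c[1]),c[2]); a=np.arctan2(c[1],c[0])
    return (K[0,2]+K[0,0]*t*np.cos(a)).round(),(K[1,2]+K[1,1]*t*np.sin(a)).round()
x,y,ps=POT["A"];c,n=np.cos(np.radians(ps)),np.sin(np.radians(ps))
for l in (0,-.032,-.065,-.086): print(l,pw([x+l*c,y+l*n,.063 if l==0 else .055]))
E
```

```text
clock: 2.4
ee_pos: [0.3979, -0.3336, 0.1084]
eef_rot: [[0.623, 0.238, 0.745], [0.155, -0.971, 0.181], [0.767, 0.003, -0.642]]
ft_force: [0.8, -0.7, -0.0]
width: 0.0854
finger_force: 0.0
t 2.4 q [-1.2   0.22 -0.82  0.38  0.86  1.77] p [ 0.3979 -0.3336  0.1084] z [ 0.745  0.181 -0.642] y [ 0.238 -0.971  0.003] F [ 0.85 -0.75 -0.03] T [-0.162  0.714 -0.057] w 0.0854 ff 0.0
turn [ 0.001 -0.001  0.003] | 0.003 shift now [-0.019 -0.004  0.795] shift after turn [-0.018 -0.003  0.795] world [ 0.087   0.0217 -0.0787]
0 (np.float64(277.0), np.float64(137.0))
-0.032 (np.float64(277.0), np.float64(171.0))
-0.065 (np.float64(276.0), np.float64(204.0))
-0.086 (np.float64(276.0), np.float64(228.0))
```

View pics/w1.png

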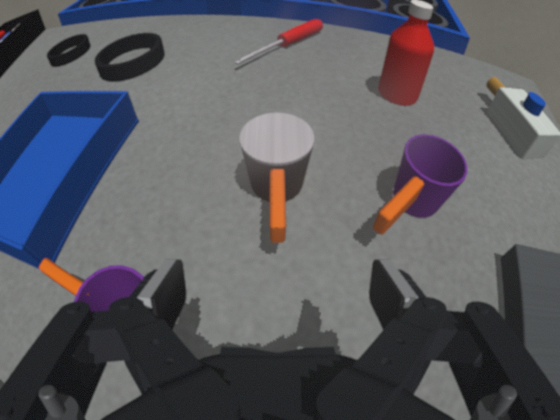

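The wrist view shows the covered pot at (277,150), with its handle centred at u=278, v 170–238. That matches the projection, and purple cups are clear to both sides. I'll go in, close, lift and weigh.

```bash
python3 -m jog '[[0,0,0,-0.004,0,0.16,1],[0,0,0,-0.004,0,0.16,1],[0,0,0,-0.004,0,0.16,1],[0,0,0,-0.004,0,0.16,1],[0,0,0,-0.002,0,0.15,1],[0,0,0,0,0,0,1],[0,0,0,0,0,0,1]]'
python3 - <<'E'
from station import manip
from h import *
s=manip.sense();st(s)
togo(s,*tgt("A",0))
E
python3 -m jog '[[0,0,0,0,0,0,0],[0,0,0,0,0,0,0],[0,0,0,0,0,0,0],[0,0,0,0,0,0,0],[0,0,0,0,0,0,0],[0,0,0,0,0,0,0],[0,0,0,0,0,0,0],[0,0,0,0,0,0,0]]' 100
python3 - <<'E'
from station import manip
from h import *
st(manip.sense())
E
```

```text
clock: 3.15
ee_pos: [0.483, -0.3142, 0.03]
eef_rot: [[0.624, 0.234, 0.746], [0.151, -0.972, 0.179], [0.767, 0.001, -0.642]]
ft_force: [0.8, -0.7, 0.6]
width: 0.0853
finger_force: 0.0
t 3.15 q [-1.01  0.38 -0.9  -0.08  0.81  2.06] p [ 0.483  -0.3142  0.03  ] z [ 0.746  0.179 -0.642] y [ 0.234 -0.972  0.001] F [ 0.8  -0.72  0.62] T [-0.113  0.731  0.02 ] w 0.0853 ff 0.0
turn [ 0.003 -0.001 -0.001] | 0.003 shift now [ 0.009 -0.012  0.013] shift after turn [ 0.009 -0.012  0.013] world [ 0.0019  0.0023 -0.0002]
clock: 3.95
ee_pos: [0.4832, -0.3136, 0.0299]
eef_rot: [[0.623, 0.234, 0.746], [0.151, -0.972, 0.179], [0.767, 0.001, -0.641]]
ft_force: [-4.0, -0.9, 4.9]
width: 0.0111
finger_force: 97.9
t 3.95 q [-1.01  0.38 -0.9  -0.08  0.81  2.06] p [ 0.4832 -0.3136  0.0299] z [ 0.746  0.179 -0.641] y [ 0.234 -0.972  0.001] F [-4.05 -0.92  4.94] T [-0.076  0.492  0.078] w 0.0111 ff 97.9
```

```bash
cat > wgh.py <<'E'
from station import manip
from h import *
F=[]
for i in range(5): F.append(manip.sense()["ft_force"]); manip.camera("top")
print("F mean",np.mean(F,0).round(2),"std",np.std(F,0).round(2)); st(manip.sense())
E
python3 -m jog '[[0,0,0,0.034,0,-0.028,0],[0,0,0,0.034,0,-0.028,0],[0,0,0,0.034,0,-0.028,0],[0,0,0,0,0,0,0],[0,0,0,0,0,0,0],[0,0,0,0,0,0,0]]'
python3 wgh.py
```

```text
clock: 4.55
ee_pos: [0.4832, -0.3132, 0.0493]
eef_rot: [[0.624, 0.234, 0.746], [0.151, -0.972, 0.179], [0.767, 0.001, -0.642]]
ft_force: [-0.0, 0.1, -1.6]
width: 0.0108
finger_force: 97.3
F mean [ 0.1   0.07 -1.84] std [0.36 0.29 0.53]
t 4.8 q [-1.01  0.34 -0.89 -0.03  0.81  2.06] p [ 0.4832 -0.3132  0.0491] z [ 0.745  0.179 -0.642] y [ 0.234 -0.972  0.   ] F [-0.69 -0.13 -2.01] T [-0.286  1.127  0.068] w 0.0105 ff 97.3
```

Pot A weighs about 1.9 N, so it's empty. I'll set it back down, release and back off.

```bash
python3 -m jog '[[0,0,0,-0.034,0,0.028,0],[0,0,0,-0.034,0,0.028,0],[0,0,0,-0.034,0,0.028,0],[0,0,0,0,0,0,0],[0,0,0,0,0,0,0.5],[0,0,0,0,0,0,1],[0,0,0,0,0,0,1],[0,0,0,0,0,0,1],[0,0,0,0,0,0,1]]'
python3 -m jog '[[0,0,0,0,0,-0.1,1],[0,0,0,0,0,-0.2,1],[0,0,0,0,0,-0.25,1],[0,0,0,0,0,-0.25,1],[0,0,0,0.1,0,-0.2,1],[0,0,0,0.2,0,0,1],[0,0,0,0.2,0,0,1],[0,0,0,0.2,0,0,1],[0,0,0,0,0,0,1]]'
python3 - <<'E'
from station import manip
from h import *
s=manip.sense();st(s)
print(tgt("B",.12,0,50,1)[0]);togo(s,*tgt("B",.12,.1,50,1))
r=manip.camera("top");cv2.imwrite("pics/t2.png",r["color"][...,::-1])
print([m["point"] for m in manip.mark_of("top","pot_1")])
E
```

```text
clock: 5.7
ee_pos: [0.4832, -0.3134, 0.0296]
eef_rot: [[0.624, 0.234, 0.746], [0.151, -0.972, 0.179], [0.767, 0.001, -0.642]]
ft_force: [-0.6, -0.2, -0.1]
width: 0.0819
finger_force: 0.0
clock: 6.6
ee_pos: [0.439, -0.3254, 0.2102]
eef_rot: [[0.62, 0.237, 0.748], [0.157, -0.972, 0.177], [0.769, 0.008, -0.64]]
ft_force: [-0.3, -1.2, 0.7]
width: 0.0852
finger_force: 0.0
t 6.6 q [-1.11  0.05 -0.73  0.53  0.85  1.91] p [ 0.439  -0.3254  0.2102] z [ 0.748  0.177 -0.64 ] y [ 0.237 -0.972  0.008] F [-0.25 -1.24  0.74] T [-0.208  0.73  -0.006] w 0.0852 ff 0.0
[0.36384521 0.17475417 0.10692155]
turn [-0.006 -0.107  2.95 ] | 2.952 shift now [ 0.197 -3.359  0.23 ] shift after turn [-0.366  3.319  0.47 ] world [-0.0751  0.5002 -0.0033]
[[0.5393, -0.2961, -0.0028], [0.3587, -0.228, -0.0026], [0.5527, 0.3635, 0.0007], [0.5005, 0.2219, 0.0018], [0.5549, -0.4459, 0.0005]]
```

```bash
python3 -m jog '[[0,0,-0.14,0,0,0,1],[0,0,-0.14,0,0,0,1],[0,0,-0.14,0,0,0,1],[0,0,0,0,0,0,1]]'
python3 - <<'E'
from station import manip
from h import *
s=manip.sense();st(s);togo(s,*tgt("B",.12,.1,50,1))
E
```

```text
clock: 7.1
ee_pos: [0.4358, -0.3239, 0.2046]
eef_rot: [[0.466, 0.478, 0.745], [0.549, -0.816, 0.18], [0.694, 0.325, -0.643]]
ft_force: [-0.9, -0.3, 0.3]
width: 0.0854
finger_force: 0.0
t 7.1 q [-1.11  0.06 -0.73  0.53  0.84  1.47] p [ 0.4358 -0.3239  0.2046] z [ 0.745  0.18  -0.643] y [ 0.478 -0.816  0.325] F [-0.89 -0.27  0.32] T [-0.154  0.792  0.019] w 0.0854 ff 0.0
turn [-0.02   0.089 -2.635] | 2.637 shift now [ 1.611 -2.938  0.232] shift after turn [-0.405  3.302  0.459] world [-0.0719  0.4986  0.0023]
```

```bash
python3 -m jog '[[0,0,-0.139,0,0,0,1],[0,0,-0.139,0,0,0,1],[0,0,-0.139,0,0,0,1],[0,0,-0.139,0,0,0,1],[0,0,-0.139,0,0,0,1],[0,0,-0.139,0,0,0,1],[0,0,-0.139,0,0,0,1],[0,0,-0.139,0,0,0,1],[0,0,-0.139,0,0,0,1],[0,0,-0.139,0,0,0,1]]' >/dev/null
python3 -m jog '[[0,0,-0.139,0,0,0,1],[0,0,-0.139,0,0,0,1],[0,0,-0.139,0,0,0,1],[0,0,-0.139,0,0,0,1],[0,0,-0.139,0,0,0,1],[0,0,-0.139,0,0,0,1],[0,0,-0.139,0,0,0,1],[0,0,-0.139,0,0,0,1],[0,0,-0.139,0,0,0,1]]' >/dev/null
python3 -m jog '[[0,0,0,-0.03,0.25,0.04,1],[0,0,0,-0.03,0.25,0.04,1],[0,0,0,-0.03,0.25,0.04,1],[0,0,0,-0.03,0.25,0.04,1],[0,0,0,-0.03,0.25,0.04,1],[0,0,0,-0.03,0.25,0.04,1],[0,0,0,0,0,0,1]]'
python3 - <<'E'
from station import manip
from h import *
s=manip.sense();st(s);togo(s,*tgt("B",.12,.03,50,1))
E
```

```text
clock: 9.7
ee_pos: [0.4226, -0.1217, 0.2243]
eef_rot: [[-0.628, -0.304, 0.717], [-0.217, 0.953, 0.214], [-0.748, -0.021, -0.664]]
ft_force: [0.3, 0.1, -0.2]
width: 0.0853
finger_force: 0.0
t 9.7 q [-0.8  -0.37 -1.03  0.44  0.73 -0.94] p [ 0.4226 -0.1217  0.2243] z [ 0.717  0.214 -0.664] y [-0.304  0.953 -0.021] F [ 0.26  0.05 -0.24] T [-0.189  0.736 -0.038] w 0.0853 ff 0.0
turn [-0.026 -0.027  0.004] | 0.038 shift now [0.253 2.014 0.528] shift after turn [0.277 1.998 0.576] world [-0.0587  0.2965 -0.0873]
```

```bash
cat > kin.py <<'E'
import numpy as np
from scipy.optimize import least_squares
from scipy.spatial.transform import Rotation as Ro
D=[([-1.185,.314,-.047,1.21,0,1.571],[.2258,-.5559,.2313]),([-1.73,.26,-.44,1.3,.79,.99],[.172,-.397,.229]),([-1.2,.22,-.82,.38,.86,1.77],[.3979,-.3336,.1084]),([-1.01,.38,-.9,-.08,.81,2.06],[.483,-.3142,.03]),([-1.01,.34,-.89,-.03,.81,2.06],[.4832,-.3132,.0491]),([-1.11,.05,-.73,.53,.85,1.91],[.439,-.3254,.2102]),([-1.11,.06,-.73,.53,.84,1.47],[.4358,-.3239,.2046]),([-.8,-.37,-1.03,.44,.73,-.94],[.4226,-.1217,.2243])]
ry=lambda a:Ro.from_rotvec([0,a,0]).as_matrix()
rz=lambda a:Ro.from_rotvec([0,0,a]).as_matrix()
def fk(q,k):
    h,L2,a3,L3,d4,d6=k[:6]
    A=rz(q[0]);B=A@ry(q[1]);C=A@ry(q[1]-q[2]);W=A@ry(q[1]-q[2]+q[3]);T=W@rz(q[4])
    p=A@[0,0,h]+B@[0,0,L2]+C@[L3,0,a3]+W@[d4,0,0]+T@[d6,0,0]
    return p,T   # T x-axis = tool z
def fit():
    f=lambda k:np.concatenate([fk(q,k)[0]-p for q,p in D]+[1e-3*(np.array(k)-.25)])
    return least_squares(f,[.3,.4,0,.4,.05,.25])
LO=np.array([-2.67,-.69,-1.03,-2.08,-1.42]);HI=np.array([2.67,1.73,1.25,2.16,1.45])
K=fit().x
def ik(p,z):
    best=None
    for s in ([0,.3,-.5,.5,0],[-.8,.3,-.9,0,.6],[.8,.3,-.9,0,-.6],[.4,.8,.3,.5,0]):
        f=lambda q:np.r_[fk(q,K)[0]-p,.3*(fk(q,K)[1][:,0]-z)]
        r=least_squares(f,s,bounds=(LO,HI))
        if best is None or r.cost<best.cost:best=r
    return best.x,np.sqrt(2*best.cost)
if __name__=="__main__":
    r=fit();print(K.round(3),"res",np.abs(r.fun[:24]).max().round(4))
    for q,p in D: print(fk(q,K)[1][:,0].round(2),end=' ')
    from h import tgt
    for n in "BC":
        for th in (20,30,40,50):
            for b,u in((0,0),(.1,0),(0,.12)):
                p,R=tgt(n,b,u,th,1); q,e=ik(p,R[:,2]); print(n,th,b,u,q.round(2),"err",e.round(4))
E
python3 kin.py
```

```text
[0.294 0.517 0.075 0.442 0.137 0.331] res 0.0026
[-0.  0. -1.] [ 0.75  0.18 -0.64] [ 0.74  0.18 -0.65] [ 0.75  0.17 -0.64] [ 0.75  0.17 -0.64] [ 0.75  0.18 -0.64] [ 0.74  0.18 -0.65] [ 0.71  0.22 -0.66] B 20 0 0 [ 0.46  0.08 -0.97  0.18 -0.04] err 0.0
B 20 0.1 0 [ 0.47 -0.16 -0.91  0.47 -0.05] err 0.0
B 20 0 0.12 [ 0.46 -0.12 -0.81  0.53 -0.04] err 0.0
B 30 0 0 [ 0.48  0.06 -1.03  0.04 -0.08] err 0.0267
B 30 0.1 0 [ 0.51 -0.25 -1.03  0.33 -0.09] err 0.0199
B 30 0 0.12 [ 0.48 -0.23 -0.98  0.3  -0.08] err 0.0
B 40 0 0 [ 0.52  0.06 -1.03 -0.01 -0.13] err 0.0683
B 40 0.1 0 [ 0.57 -0.27 -1.03  0.32 -0.16] err 0.07
B 40 0 0.12 [ 0.5  -0.26 -1.03  0.2  -0.12] err 0.0291
B 50 0 0 [ 0.58  0.07 -1.03 -0.07 -0.22] err 0.1092
B 50 0.1 0 [ 0.71 -0.26 -1.03  0.31 -0.31] err 0.1188
B 50 0 0.12 [ 0.55 -0.27 -1.03  0.15 -0.18] err 0.0705
C 20 0 0 [ 0.78  0.35 -0.58  0.4  -0.26] err 0.0
C 20 0.1 0 [ 0.83  0.2  -0.53  0.61 -0.27] err 0.0
C 20 0 0.12 [ 0.78  0.21 -0.45  0.67 -0.26] err 0.0
C 30 0 0 [ 0.85  0.33 -0.71  0.19 -0.41] err 0.0
C 30 0.1 0 [ 0.93  0.15 -0.68  0.43 -0.43] err 0.0
C 30 0 0.12 [ 0.85  0.16 -0.59  0.49 -0.41] err 0.0
C 40 0 0 [ 0.92  0.34 -0.82 -0.03 -0.56] err 0.0
C 40 0.1 0 [ 1.04  0.16 -0.8   0.25 -0.61] err 0.0
C 40 0 0.12 [ 0.92  0.14 -0.71  0.29 -0.56] err 0.0
C 50 0 0 [ 0.99  0.4  -0.91 -0.28 -0.73] err 0.0
C 50 0.1 0 [ 1.15  0.22 -0.91  0.05 -0.8 ] err 0.0
C 50 0 0.12 [ 0.99  0.15 -0.83  0.06 -0.73] err 0.0
```

```bash
python3 - <<'E'
from station import manip
from h import *
from kin import ik
s=manip.sense()
p,R=tgt("C",.1,.1,20,1); togo(s,p,R); print(p)
p0=np.array(s["ee_pos"])
for f in (0,.2,.4,.6,.8,1): print(ik(p0+f*(p-p0),R[:,2]))
p2,R2=tgt("C",.1,0,45,1)
from scipy.spatial.transform import Rotation as Ro
print("then",Ro.from_matrix(R.T@R2).as_rotvec()/np.radians(60),R2.T@(p2-p)/.15,ik(p2,R2[:,2]),ik(p,R2[:,2]),ik(tgt("C",0,0,45,1)[0],R2[:,2]))
E
```

```text
turn [0.183 0.472 0.305] | 0.591 shift now [-0.837  3.049  0.907] shift after turn [-0.038  3.289  0.058] world [ 0.0376  0.4919 -0.0061]
[0.46015954 0.37019792 0.2181151 ]
(array([-0.35570104, -0.28461522, -0.7378238 ,  0.78260365,  0.10005063]), np.float64(2.5521384462498637e-13))
(array([-0.05236953, -0.31572254, -0.76224522,  0.77521562, -0.00238443]), np.float64(2.2489951483349345e-11))
(array([ 0.24675077, -0.27285779, -0.73557727,  0.77403041, -0.10324582]), np.float64(4.940617506710676e-15))
(array([ 0.49699339, -0.17141073, -0.66060759,  0.78183132, -0.18160967]), np.float64(1.3193964412299543e-12))
(array([ 0.6868545 , -0.03737443, -0.54302042,  0.80399887, -0.23431881]), np.float64(5.959015602648216e-15))
(array([ 0.82645964,  0.11150726, -0.38759688,  0.84536465, -0.26806692]), np.float64(8.941133710817801e-15))
then [ 1.06169210e-18 -4.16666667e-01  3.49199322e-18] [ 6.99618382e-01 -1.57570716e-16  4.20810726e-01] (array([ 1.09866306,  0.18034652, -0.8573904 ,  0.15154616, -0.70457863]), np.float64(6.1482585024432794e-15)) (array([ 1.0378781 ,  0.01324594, -0.70568078,  0.42397724, -0.68063216]), np.float64(1.4370234780989842e-13)) (array([ 0.95925201,  0.36812654, -0.86771342, -0.14814891, -0.64601616]), np.float64(6.386153393701847e-15))
```

```bash
python3 -m jog '[[0.037,0.094,0.061,0,0,0,1],[0.037,0.094,0.061,0,0,0,1],[0.037,0.094,0.061,0,0,0,1],[0.037,0.094,0.061,0,0,0,1],[0.037,0.094,0.061,0,0,0,1],[0,0,0,0,0,0,1]]' >/dev/null
python3 -m jog '[[0,0,0,0,0.2,0,1],[0,0,0,0,0.3,0,1],[0,0,0,0,0.3,0,1],[0,0,0,0,0.3,0,1],[0,0,0,0,0.3,0,1],[0,0,0,0,0.3,0,1],[0,0,0,0,0.3,0,1],[0,0,0,0,0.3,0,1],[0,0,0,0,0.3,0,1],[0,0,0,0,0.3,0,1]]' >/dev/null
python3 -m jog '[[0,0,0,0,0.3,0,1],[0,-0.083,0,0,0,0,1],[0,-0.083,0,0,0,0,1],[0,-0.083,0,0,0,0,1],[0,-0.083,0,0,0,0,1],[0,-0.083,0,0,0,0,1],[0,0,0,0,0,0,1]]' >/dev/null
python3 - <<'E'
from station import manip
from h import *
s=manip.sense();st(s);togo(s,*tgt("C",.1,.0,45,1))
E
```

```text
t 12.0 q [ 1.04 -0.02 -0.73  0.44 -0.68  0.94] p [0.45   0.3522 0.2172] z [ 0.703 -0.048 -0.71 ] y [ 0.06   0.998 -0.009] F [-0.1  -0.78 -0.83] T [-0.02   0.757 -0.045] w 0.0856 ff 0.0
turn [-0.006 -0.003  0.005] | 0.009 shift now [0.65  0.131 0.461] shift after turn [0.653 0.124 0.459] world [-0.0194  0.0198 -0.1179]
```

```bash
python3 -m jog '[[-0.006,-0.003,0.005,0.163,0.031,0.115,1],[0,0,0,0.163,0.031,0.115,1],[0,0,0,0.163,0.031,0.115,1],[0,0,0,0.163,0.031,0.115,1],[0,0,0,0,0,0,1],[0,0,0,0,0,0,1]]' >/dev/null
python3 - <<'E'
from station import manip
from h import *
s=manip.sense();st(s);togo(s,*tgt("C",0,.0,45,1))
r=manip.camera("wrist");im=r["color"];hsv=cv2.cvtColor(im,cv2.COLOR_RGB2HSV)
og=(hsv[...,0]<20)&(hsv[...,1]>130)&(hsv[...,2]>150)
K,E=r["K"],r["extrinsics"]
def pw(P):
    c=E[:3,:3].T@(np.array(P)-E[:3,3]); c=c*[1,-1,-1]; t=np.arctan2(np.hypot(c[0],c[1]),c[2]); a=np.arctan2(c[1],c[0])
    return np.array([K[0,2]+K[0,0]*t*np.cos(a),K[1,2]+K[1,1]*t*np.sin(a)]).round(1)
x,y,ps=POT["C"];c,n=np.cos(np.radians(ps)),np.sin(np.radians(ps))
for l in (-.04,-.065,-.08):
    u,v=pw([x+l*c,y+l*n,.055]); w=np.nonzero(og[int(v),int(u)-30:int(u)+30])[0]
    print(l,u,v,"seen",(w.min()+int(u)-30,w.max()+int(u)-30) if len(w) else None)
E
```

```text
t 12.6 q [ 1.1   0.18 -0.85  0.16 -0.7   1.01] p [0.4338 0.3745 0.1034] z [ 0.707 -0.042 -0.706] y [0.061 0.998 0.003] F [-0.07 -0.21  0.14] T [ 0.035  0.673 -0.004] w 0.0856 ff 0.0
turn [ 0.     0.002 -0.003] | 0.004 shift now [ 0.035 -0.018  0.672] shift after turn [ 0.034 -0.018  0.672] world [ 0.0674 -0.0067 -0.0749]
-0.04 273.6 240.2 seen (np.int64(266), np.int64(280))
-0.065 273.2 225.7 seen (np.int64(265), np.int64(280))
-0.08 273.0 215.6 seen (np.int64(265), np.int64(281))
```

Aligned. I'll grip pot C and weigh it.

```bash
python3 -m jog '[[0,0,0,0.007,-0.004,0.14,1],[0,0,0,0.007,-0.004,0.14,1],[0,0,0,0.007,-0.003,0.14,1],[0,0,0,0.007,-0.004,0.14,1],[0,0,0,0.007,-0.003,0.112,1],[0,0,0,0,0,0,1],[0,0,0,0,0,0,1]]' >/dev/null
python3 - <<'E'
from station import manip
from h import *
s=manip.sense();st(s);togo(s,*tgt("C",0,.0,45,1))
E
python3 -m jog '[[0,0,0,0,0,0,0],[0,0,0,0,0,0,0],[0,0,0,0,0,0,0],[0,0,0,0,0,0,0],[0,0,0,0,0,0,0],[0,0,0,0,0,0,0],[0,0,0,0,0,0,0]]' 115
python3 -m jog '[[0,0,0,0.031,0,-0.031,0],[0,0,0,0.031,0,-0.031,0],[0,0,0,0.031,0,-0.031,0],[0,0,0,0,0,0,0],[0,0,0,0,0,0,0],[0,0,0,0,0,0,0]]'
python3 wgh.py
```

```text
t 13.35 q [ 0.96  0.36 -0.87 -0.15 -0.65  0.86] p [0.5016 0.3692 0.0304] z [ 0.709 -0.039 -0.704] y [0.061 0.998 0.006] F [-0.48 -0.33 -0.59] T [0.018 0.713 0.084] w 0.0852 ff 0.0
turn [ 0.003  0.004 -0.005] | 0.007 shift now [ 0.01  -0.01   0.007] shift after turn [ 0.01  -0.01   0.007] world [-0.0003 -0.0015 -0.0018]
clock: 14.05
ee_pos: [0.5008, 0.3692, 0.0293]
eef_rot: [[-0.703, 0.06, 0.709], [0.045, 0.998, -0.039], [-0.71, 0.004, -0.704]]
ft_force: [-4.3, -0.7, 4.6]
width: 0.0105
finger_force: 112.5
clock: 14.65
ee_pos: [0.4805, 0.3705, 0.0292]
eef_rot: [[-0.703, 0.059, 0.709], [0.045, 0.998, -0.039], [-0.71, 0.004, -0.705]]
ft_force: [-5.8, -0.7, 7.8]
width: 0.0105
finger_force: 113.1
F mean [-6.15 -0.54  7.91] std [0.29 0.31 0.21]
t 14.9 q [ 1.    0.35 -0.88 -0.13 -0.67  0.9 ] p [0.4805 0.3705 0.0292] z [ 0.709 -0.039 -0.705] y [0.059 0.998 0.004] F [-6.17 -0.08  7.63] T [-0.187  0.354 -0.213] w 0.0103 ff 113.1
```

The tool's x axis points down in this grasp, so that move dragged the pot back 20 mm instead of lifting it. It's still gripped and upright. I'll lift it properly, then undo the offset in the air.

```bash
python3 -m jog '[[0,0,0,-0.031,0,-0.031,0],[0,0,0,-0.031,0,-0.031,0],[0,0,0,-0.031,0,-0.031,0],[0,0,0,-0.031,0,0.031,0],[0,0,0,-0.031,0,0.031,0],[0,0,0,-0.031,0,0.031,0],[0,0,0,0,0,0,0],[0,0,0,0,0,0,0],[0,0,0,0,0,0,0]]'
python3 wgh.py
```

```text
clock: 15.8
ee_pos: [0.5005, 0.3686, 0.0483]
eef_rot: [[-0.704, 0.06, 0.708], [0.045, 0.998, -0.04], [-0.709, 0.004, -0.705]]
ft_force: [-0.6, 0.5, -0.7]
width: 0.0101
finger_force: 112.0
F mean [ 0.12  0.11 -1.57] std [0.47 0.41 0.81]
t 16.05 q [ 0.96  0.32 -0.86 -0.1  -0.65  0.86] p [0.5005 0.3691 0.0487] z [ 0.708 -0.039 -0.705] y [0.06  0.998 0.004] F [-0.14  0.07 -1.33] T [ 0.057  1.069 -0.014] w 0.0108 ff 112.0
```

Pot C is empty too, so B must be the loaded one. I'll set C down and release it.

```bash
python3 -m jog '[[0,0,0,0.031,0,0.031,0],[0,0,0,0.031,0,0.031,0],[0,0,0,0.031,0,0.031,0],[0,0,0,0,0,0,0],[0,0,0,0,0,0,0]]'
python3 -m jog '[[0,0,0,0,0,0,0.5],[0,0,0,0,0,0,1],[0,0,0,0,0,0,1],[0,0,0,0,0,0,1],[0,0,0,0,0,-0.1,1],[0,0,0,0,0,-0.2,1],[0,0,0,0,0,-0.25,1],[0,0,0,-0.1,0,-0.25,1],[0,0,0,-0.2,0,0,1],[0,0,0,-0.2,0,0,1]]'
python3 - <<'E'
from station import manip
from h import *
r=manip.camera("scene");cv2.imwrite("pics/s2.png",cv2.resize(r["color"][240:400,270:480],(788,600),interpolation=cv2.INTER_CUBIC)[...,::-1])
r=manip.camera("top"); im=r["color"]; hsv=cv2.cvtColor(im,cv2.COLOR_RGB2HSV)
for n,(u,v) in dict(A=(403,191),B=(172,202),C=(109,177)).items():
    w=np.zeros(im.shape[:2],bool); w[v-22:v+48,u-28:u+28]=1
    if n=='A': w[:,u+25:]=0
    wh=w&(hsv[...,1]<50)&(hsv[...,2]>195)
    og=w&(hsv[...,0]<20)&(hsv[...,1]>130)&(hsv[...,2]>215)
    c=np.mean([proj(r,x,y,.063) for y,x in np.argwhere(wh)],0)
    h=np.mean([proj(r,x,y,.055)[:2] for y,x in np.argwhere(og)],0);d=c[:2]-h
    print(n,wh.sum(),og.sum(),c[:2].round(4),np.degrees(np.arctan2(d[1],d[0])).round(1))
st(manip.sense())
E
```

```text
clock: 16.55
ee_pos: [0.5013, 0.369, 0.0292]
eef_rot: [[-0.702, 0.061, 0.71], [0.046, 0.998, -0.04], [-0.711, 0.004, -0.703]]
ft_force: [2.6, -0.4, 1.3]
width: 0.0107
finger_force: 112.1
clock: 17.55
ee_pos: [0.4682, 0.3715, 0.1685]
eef_rot: [[-0.703, 0.057, 0.709], [0.044, 0.998, -0.037], [-0.71, 0.006, -0.704]]
ft_force: [1.4, 0.3, 0.0]
width: 0.0859
finger_force: 0.0
A 643 96 [ 0.5349 -0.2997] 13.5
B 635 106 [0.4986 0.2203] 19.4
C 609 95 [0.5536 0.3674] -1.3
t 17.65 q [ 1.02  0.08 -0.76  0.27 -0.68  0.93] p [0.4712 0.3724 0.1713] z [ 0.712 -0.036 -0.701] y [0.062 0.998 0.011] F [-0.06  0.76  0.13] T [ 0.128  0.772 -0.   ] w 0.0858 ff 0.0
```

View pics/s2.png

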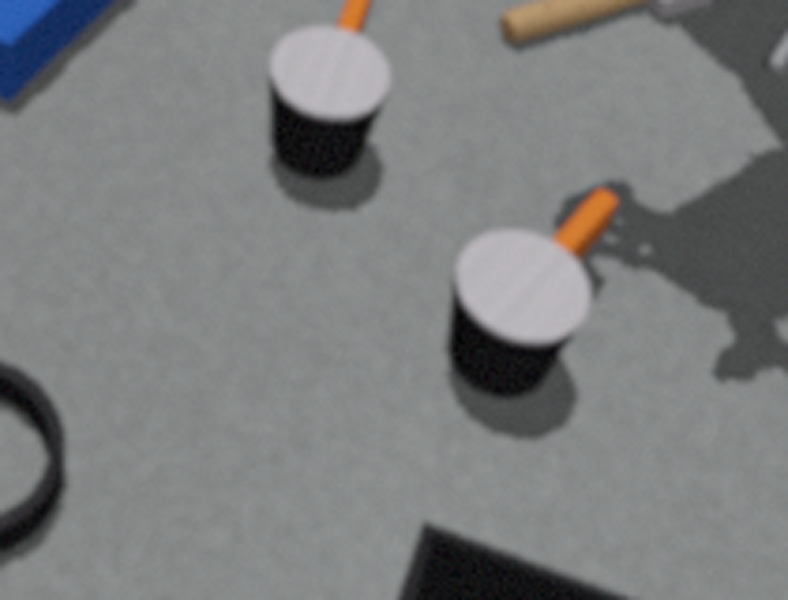

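C is upright and covered, within 3 mm of its place, and B is untouched. B's handle is too close to the base for a tilted grip, because joint 3 hits its limit. So I'll carry B upright to open table, regrip it tilted back and tip it from there. I'll check that this is feasible.

```bash
cat > plan.py <<'E'
import numpy as np
from kin import fk,ik,K
from scipy.spatial.transform import Rotation as Ro
def grip(g,ps,th,rho=0,sgn=1):
    # g grip point, ps pot yaw, rho roll about pot x
    P=Ro.from_euler('z',ps,degrees=True).as_matrix()@Ro.from_euler('x',rho,degrees=True).as_matrix()
    t=np.radians(th); z=np.array([np.sin(t),0,-np.cos(t)]); y=np.array([0,sgn,0.])
    R=P@np.c_[np.cross(y,z),y,z]
    return g+.019*R[:,2],R,P
def q6(q,R):
    T=fk(q,K)[1]; return np.arctan2(R[:,1]@T[:,2],R[:,1]@T[:,1])
if __name__=="__main__":
    print("B' grasp")
    for x,y in((.6,.22),(.62,.18),(.62,.12)):
      for ps in(-20,0,18.7):
        for th in(20,50,60):
            c,s=np.cos(np.radians(ps)),np.sin(np.radians(ps)); o=[]
            for b,u in((0,0),(.1,0),(0,.12)):
                p,R,_=grip(np.array([x-.065*c,y-.065*s,.042+u]),ps,th); q,e=ik(p-b*R[:,2],R[:,2]); o.append((q.round(2).tolist(),round(q6(q,R),2),round(e,3)))
            if max(k[2] for k in o)<.002: print(x,y,ps,th,o[0])
            else: print(x,y,ps,th,"err",[k[2] for k in o])
    print("tip")
    for th in(50,60):
      for ps in(-60,-40,-20,0,20,40,60):
        for sg in(1,-1):
            f=np.array([np.cos(np.radians(ps)),np.sin(np.radians(ps)),0]); 
            g=np.array([.482,-.021,0])-.065*f+[0,0,.17]; o=[]
            for rho in(0,40,80,113):
                p,R,P=grip(g,ps,th,sg*rho); q,e=ik(p,R[:,2]); o.append((q.round(2).tolist(),round(q6(q,R),2),round(e,3)))
            if max(k[2] for k in o)<.003: print(th,ps,sg,o)
E
python3 plan.py
```

```text
B' grasp
0.6 0.22 -20 20 ([0.57, 0.33, -0.61, 0.41, -0.27], np.float64(0.88), np.float64(0.0))
0.6 0.22 -20 50 ([0.8, 0.4, -0.9, -0.18, -0.77], np.float64(0.96), np.float64(0.0))
0.6 0.22 -20 60 ([0.87, 0.5, -0.97, -0.44, -0.95], np.float64(0.93), np.float64(0.0))
0.6 0.22 0 20 ([0.47, 0.26, -0.73, 0.27, -0.16], np.float64(0.45), np.float64(0.0))
0.6 0.22 0 50 err [np.float64(0.035), np.float64(0.046), np.float64(0.011)]
0.6 0.22 0 60 err [np.float64(0.064), np.float64(0.076), np.float64(0.045)]
0.6 0.22 18.7 20 ([0.36, 0.24, -0.77, 0.22, -0.01], np.float64(0.03), np.float64(0.0))
0.6 0.22 18.7 50 err [np.float64(0.065), np.float64(0.086), np.float64(0.035)]
0.6 0.22 18.7 60 err [np.float64(0.106), np.float64(0.136), np.float64(0.077)]
0.62 0.18 -20 20 ([0.48, 0.33, -0.62, 0.38, -0.25], np.float64(0.8), np.float64(0.0))
0.62 0.18 -20 50 ([0.7, 0.39, -0.95, -0.3, -0.73], np.float64(0.85), np.float64(0.0))
0.62 0.18 -20 60 ([0.77, 0.51, -1.03, -0.62, -0.89], np.float64(0.8), np.float64(0.0))
0.62 0.18 0 20 ([0.38, 0.26, -0.73, 0.25, -0.13], np.float64(0.36), np.float64(0.0))
0.62 0.18 
[... 717 characters left out ...]
))
0.62 0.12 0 50 err [np.float64(0.059), np.float64(0.076), np.float64(0.03)]
0.62 0.12 0 60 err [np.float64(0.095), np.float64(0.116), np.float64(0.07)]
0.62 0.12 18.7 20 ([0.14, 0.23, -0.78, 0.22, 0.06], np.float64(-0.17), np.float64(0.0))
0.62 0.12 18.7 50 err [np.float64(0.064), np.float64(0.082), np.float64(0.034)]
0.62 0.12 18.7 60 err [np.float64(0.102), np.float64(0.127), np.float64(0.075)]
tip
60 40 1 [([-0.81, 0.06, -1.0, 0.4, 1.04], np.float64(-1.45), np.float64(0.0)), ([-0.82, 0.47, -0.61, 1.12, 1.08], np.float64(-1.49), np.float64(0.0)), ([-0.83, 0.89, -0.35, 1.7, 1.09], np.float64(-1.55), np.float64(0.0)), ([-0.83, 1.19, -0.29, 2.09, 1.09], np.float64(-1.61), np.float64(0.0))]
```

```bash
cat > tip.py <<'E'
import numpy as np
from kin import *
from plan import grip,q6
S=[[a,b,c,d,e] for a in(-.9,0,.9) for b in(0,.5) for c in(-.8,0) for d in(-.8,.5) for e in(-.9,.9)]
def ik2(p,z,seeds=S):
    for s in seeds:
        r=least_squares(lambda q:np.r_[fk(q,K)[0]-p,.3*(fk(q,K)[1][:,0]-z)],s,bounds=(LO,HI))
        if r.cost<1e-8:return r.x
if __name__=="__main__":
    for th in(50,):
      for ps in(-110,-90,-70,-50,-30,30,50,70,90):
        for sg in(1,-1):
          for h in(.17,.22):
            f=np.array([np.cos(np.radians(ps)),np.sin(np.radians(ps)),0]); side=sg*np.array([f[1],-f[0],0])
            g=np.array([.482,-.021,0])-.065*f-.02*side+[0,0,h]; o=[];sd=S
            for rho in(113,75,40,0):
                p,R,P=grip(g,ps,th,sg*rho); q=ik2(p,R[:,2],sd)
                if q is None:break
                sd=[q]+S; o.append((q.round(2).tolist(),round(float(q6(q,R)),2)))
            if len(o)>0: print(th,ps,sg,h,len(o),o[0],o[-1])
E
time python3 tip.py
```

```text
50 -30 -1 0.17 3 ([0.74, 1.25, -0.43, 2.11, -1.14], 1.86) ([0.69, 0.19, -0.85, 0.76, -1.04], 1.01)
50 -30 -1 0.22 3 ([0.74, 1.15, -0.49, 2.15, -1.14], 1.86) ([0.69, 0.11, -0.8, 0.9, -1.04], 1.01)
50 30 1 0.17 3 ([-0.81, 1.24, -0.36, 2.11, 1.08], -1.77) ([-0.77, 0.27, -0.76, 0.91, 1.01], -1.17)
50 30 1 0.22 3 ([-0.81, 1.14, -0.42, 2.15, 1.08], -1.77) ([-0.77, 0.19, -0.71, 1.04, 1.01], -1.17)
real	1m34.710s
user	1m35.025s
sys	0m0.184s
```

```bash
cat > samp.py <<'E'
import numpy as np
from kin import K,LO,HI
rng=np.random.default_rng(0)
h,L2,a3,L3,d4,d6=K
def run(N=3000000):
    q=rng.uniform(np.r_[LO,-3.0],np.r_[HI,3.0],(N,6)); q[:,0]=rng.uniform(-1.5,1.5,N)
    c=q[:,1]-q[:,2]; w=c+q[:,3]; s,co=np.sin,np.cos
    r4=L2*s(q[:,1])+L3*co(c)+a3*s(c); z4=h+L2*co(q[:,1])-L3*s(c)+a3*co(c)
    r5=r4+d4*co(w); z5=z4-d4*s(w)
    # plane frame: (radial, lateral, up)
    t=np.c_[co(q[:,4])*co(w),s(q[:,4]),-co(q[:,4])*s(w)]
    Ty=np.c_[-s(q[:,4])*co(w),co(q[:,4]),s(q[:,4])*s(w)]; Tz=np.cross(t,Ty)
    y=co(q[:,5:])*Ty+s(q[:,5:])*Tz; x=np.cross(y,t)
    g=np.c_[r5,0*r5,z5]+(d6-.019)*t
    ok0=(z4>.15)&(z5>.13)&(g[:,2]<.3)
    out=[]
    for th in(0,10,20,30,40,50,60):
      a=np.radians(th)
      for sg in(1,-1):
        # in pot frame z=(sin,0,-cos), y=(0,sg,0), x=y×z=(-sg cos,0,-sg sin)
        pz=-np.cos(a)*t-sg*np.sin(a)*x; px=np.sin(a)*t-sg*np.cos(a)*x
        M=g+.065*px+.018*pz
        ca,sa=co(q[:,0]),s(q[:,0]); X=ca*M[:,0]-sa*M[:,1]; Y=sa*M[:,0]+ca*M[:,1]
        ok=ok0&(abs(pz[:,2]+.39)<.05)&(M[:,2]>.13)&(M[:,2]<.23)&(abs(X-.49)<.05)&(abs(Y+.02)<.04)
        i=np.nonzero(ok)[0]
        out.append((th,sg,len(i)))
        for k in i: yield th,sg,q[k],M[k],pz[k],px[k],t[k],z4[k],z5[k],g[k]
if __name__=="__main__":
    from collections import defaultdict
    d=defaultdict(list)
    for it in range(3):
        for o in run():d[o[0],o[1]].append(o)
    for k in sorted(d):
        print(k,len(d[k]))
        for o in sorted(d[k],key=lambda o:o[4]@o[6],reverse=True)[:3]:
            print("  q",o[2].round(2),"Mz",o[3][2].round(3),"pz.t",(o[4]@o[6]).round(2),"pz",o[4].round(2),"px",o[5].round(2),"t",o[6].round(2),"z4,5",o[7].round(2),o[8].round(2),"gz",o[9][2].round(2))
E
time python3 samp.py
```

```text
bash:  1069 Killed                     python3 samp.py

real	0m45.519s
user	0m22.726s
sys	0m23.096s
```

```bash
sed -i 's/N=3000000/N=200000/; s/range(3)/range(60)/' samp.py; time python3 samp.py
```

```text
(20, -1) 23
  q [ 0.67  0.77 -0.56  1.98 -1.33 -2.74] Mz 0.224 pz.t -0.94 pz [ 0.3   0.88 -0.37] px [ 0.13 -0.42 -0.9 ] t [-0.23 -0.97  0.04] z4,5 0.26 0.28 gz 0.29
  q [ 0.59  0.95 -0.29  2.07 -1.31 -2.71] Mz 0.172 pz.t -0.94 pz [ 0.32  0.87 -0.37] px [ 0.15 -0.43 -0.89] t [-0.25 -0.97  0.04] z4,5 0.2 0.22 gz 0.24
  q [ 0.54  1.09 -0.03  2.16 -0.95  2.9 ] Mz 0.149 pz.t -0.94 pz [ 0.43  0.81 -0.4 ] px [-0.51 -0.15 -0.85] t [-0.57 -0.81  0.08] z4,5 0.17 0.19 gz 0.21
(20, 1) 25
  q [-0.83  0.8  -0.53  2.05  1.36 -0.27] Mz 0.225 pz.t -0.94 pz [ 0.2  -0.9  -0.39] px [-0.04  0.39 -0.92] t [-0.2   0.98  0.05] z4,5 0.25 0.28 gz 0.29
  q [-0.76  0.82 -0.55  2.11  1.36 -0.45] Mz 0.229 pz.t -0.94 pz [ 0.22 -0.89 -0.4 ] px [ 0.04  0.42 -0.91] t [-0.19  0.98  0.07] z4,5 0.23 0.27 gz 0.3
  q [ 0.64  1.02 -0.29  2.1  -1.41  0.09] Mz 0.141 pz.t -0.94 pz [ 0.08  0.92 -0.38] px [-0.22 -0.35 -0.91] t [-0.15 -0.99  0.04] z4,5 0.16 0.19 gz 0.21
(30, -1) 60
  q [-0.84  0.79 -0.5   1.82  1.24  2.42] Mz 0.199 pz.t -0.87 pz [ 0.61 -0.71 -0.36] px [ 0.39  0.66 -0.64] t [-0.33  0.94 -0.01] z4,5 0.25 0.25 gz 0
[... 2939 characters left out ...]
6 -0.93  0.01] z4,5 0.15 0.15 gz 0.16
  q [-0.79  0.35 -0.65  1.14  1.13 -2.91] Mz 0.171 pz.t -0.5 pz [ 0.73 -0.54 -0.43] px [ 0.16  0.74 -0.66] t [-0.23  0.91 -0.36] z4,5 0.45 0.33 gz 0.22
(60, 1) 135
  q [ 0.51  0.49 -0.13  1.61 -0.8  -1.12] Mz 0.214 pz.t -0.5 pz [ 0.17  0.9  -0.39] px [-0.39 -0.3  -0.87] t [-0.43 -0.71 -0.55] z4,5 0.56 0.45 gz 0.28
  q [ 0.37  0.61 -0.05  1.71 -0.65 -0.17] Mz 0.174 pz.t -0.5 pz [ 0.81  0.42 -0.41] px [-0.2  -0.46 -0.87] t [-0.58 -0.61 -0.55] z4,5 0.5 0.41 gz 0.24
  q [ 0.61  1.05 -0.08  1.95 -0.9   0.97] Mz 0.137 pz.t -0.5 pz [ 0.9  -0.05 -0.43] px [-0.19 -0.94 -0.3 ] t [-0.62 -0.78 -0.04] z4,5 0.19 0.18 gz 0.16
real	0m37.784s
user	0m23.546s
sys	0m14.523s
```

```bash
sed -i 's/B=(.4987,.2204,18.7)/B=(.4987,.2204,19.0),D=(.61,.18,-32)/' h.py; cat > plan2.py <<'E'
from h import *; from kin import *; from plan import q6
def show(lbl,p,R):
    q,e=ik(p,R[:,2]); print(lbl,p.round(3),q.round(2),round(float(q6(q,R)),2),"err",round(float(e),4))
def tipopt(th=55,M0=(.48,-.04,.16)):
    a=np.radians(th)
    def f(q,full=False):
        p,T=fk(q,K); t=T[:,0]; y=np.cos(q[5])*T[:,1]+np.sin(q[5])*T[:,2]; x=np.cross(y,t); R=np.c_[x,y,t]
        pz=-np.cos(a)*t-np.sin(a)*x; px=np.sin(a)*t-np.cos(a)*x; M=p-.019*t+.065*px+.018*pz
        if full:return p,R,pz,px,M
        return np.r_[(M-M0)*20,(pz[2]-np.cos(np.radians(114)))*10,.05*(q-[.75,.3,-.7,1.0,-1.1,.2])]
    r=least_squares(f,[.75,.3,-.7,1.0,-1.1,.2],bounds=(np.r_[LO,-3],np.r_[HI,3]))
    return r.x,f(r.x,True)
if __name__=="__main__":
    for th in(20,50,55,60):
        for b,u in((0,0),(.1,0),(0,.15)): show(("D",th,b,u),*tgt("D",b,u,th,1))
    for th in(50,55,60):
        q,(p,R,pz,px,M)=tipopt(th); print("tip",th,q.round(2),"TCP",p.round(3),"pz",pz.round(2),"px",px.round(2),"t",R[:,2].round(2),"M",M.round(3))
        w=Ro.from_matrix(tgt("D",0,0,th,1)[1].T@R).as_rotvec(degrees=True); print("rot from D upright",w.round(0),np.linalg.norm(w).round(0))
    from station import manip
    s=manip.sense(); togo(s,*tgt("B",.1,.03,20,1))
E
python3 plan2.py
```

```text
('D', 20, 0, 0) [0.56  0.211 0.024] [ 0.53  0.37 -0.55  0.48 -0.31] 1.06 err 0.0
('D', 20, 0.1, 0) [0.531 0.229 0.118] [ 0.59  0.23 -0.48  0.71 -0.32] 1.12 err 0.0
('D', 20, 0, 0.15) [0.56  0.211 0.174] [ 0.53  0.2  -0.38  0.82 -0.31] 1.06 err 0.0
('D', 50, 0, 0) [0.567 0.207 0.03 ] [ 0.77  0.45 -0.76  0.09 -0.84] 1.2 err 0.0
('D', 50, 0.1, 0) [0.502 0.247 0.094] [ 0.93  0.34 -0.69  0.44 -0.87] 1.44 err 0.0
('D', 50, 0, 0.15) [0.567 0.207 0.18 ] [ 0.77  0.19 -0.64  0.46 -0.84] 1.2 err 0.0
('D', 55, 0, 0) [0.568 0.206 0.031] [ 0.8   0.49 -0.78  0.02 -0.93] 1.22 err 0.0
('D', 55, 0.1, 0) [0.499 0.25  0.088] [ 0.97  0.39 -0.7   0.42 -0.96] 1.5 err 0.0
('D', 55, 0, 0.15) [0.568 0.206 0.181] [ 0.8   0.22 -0.68  0.39 -0.93] 1.22 err 0.0
('D', 60, 0, 0) [0.569 0.206 0.032] [ 0.83  0.53 -0.79 -0.06 -1.02] 1.22 err 0.0
('D', 60, 0.1, 0) [0.495 0.252 0.083] [ 1.01  0.46 -0.7   0.42 -1.05] 1.57 err 0.0
('D', 60, 0, 0.15) [0.569 0.206 0.182] [ 0.83  0.25 -0.71  0.32 -1.02] 1.22 err 0.0
tip 50 [ 0.7   0.5  -0.74  1.13 -1.31  0.05] TCP [ 0.439 -0.049  0.201] pz [ 0.13  0.9  -0.41] px [ 0.74 -0.36 -0.57] t [ 0.48 -0.86 -0.18] M [ 0.48 -0.04  0.16]
rot from D upright [  45.   15. -115.] 125.0
tip 55 [ 0.7   0.48 -0.73  1.12 -1.28  0.06] TCP [ 0.438 -0.045  0.198] pz [ 0.22  0.89 -0.41] px [ 0.73 -0.43 -0.54] t [ 0.47 -0.86 -0.21] M [ 0.48 -0.04  0.16]
rot from D upright [  38.   18. -115.] 122.0
tip 60 [ 0.71  0.46 -0.73  1.1  -1.25  0.07] TCP [ 0.437 -0.04   0.196] pz [ 0.31  0.86 -0.41] px [ 0.71 -0.49 -0.51] t [ 0.46 -0.86 -0.24] M [ 0.48 -0.04  0.16]
rot from D upright [  31.   21. -114.] 120.0
turn [-0.196  0.421 -0.325] | 0.566 shift now [ 0.328 -1.239 -0.133] shift after turn [ 0.781 -1.018 -0.12 ] world [-0.0601 -0.1822 -0.0232]
```

```bash
python3 -m jog '[[-0.039,0.084,-0.065,0,0,0,1],[-0.039,0.084,-0.065,0,0,0,1],[-0.039,0.084,-0.065,0,0,0,1],[-0.039,0.084,-0.065,0,0,0,1],[-0.039,0.084,-0.065,0,0,0,1],[0,0,0,0,0,0,1]]' >/dev/null
python3 -m jog '[[0,0,0,0.156,-0.204,-0.024,1],[0,0,0,0.156,-0.204,-0.024,1],[0,0,0,0.156,-0.204,-0.024,1],[0,0,0,0.156,-0.204,-0.024,1],[0,0,0,0.156,-0.204,-0.024,1],[0,0,0,0,0,0,1],[0,0,0,0,0,0,1]]' >/dev/null
python3 - <<'E'
from station import manip
from h import *
s=manip.sense();st(s);togo(s,*tgt("B",0,.0,20,1))
r=manip.camera("wrist");im=r["color"];hsv=cv2.cvtColor(im,cv2.COLOR_RGB2HSV)
og=(hsv[...,0]<20)&(hsv[...,1]>130)&(hsv[...,2]>150)
K,E=r["K"],r["extrinsics"]
def pw(P):
    c=E[:3,:3].T@(np.array(P)-E[:3,3]); c=c*[1,-1,-1]; t=np.arctan2(np.hypot(c[0],c[1]),c[2]); a=np.arctan2(c[1],c[0])
    return np.array([K[0,2]+K[0,0]*t*np.cos(a),K[1,2]+K[1,1]*t*np.sin(a)]).round(1)
x,y,ps=POT["B"];c,n=np.cos(np.radians(ps)),np.sin(np.radians(ps))
for l in (-.04,-.065,-.08):
    u,v=pw([x+l*c,y+l*n,.055]); w=np.nonzero(og[int(v),int(u)-30:int(u)+30])[0]
    print(l,u,v,"seen",(w.min()+int(u)-30,w.max()+int(u)-30) if len(w) else None)
E
```

```text
t 18.95 q [ 0.47 -0.19 -0.86  0.56 -0.05  0.13] p [0.4075 0.1869 0.1441] z [ 0.319  0.104 -0.942] y [-0.325  0.946 -0.006] F [-0.39  0.4   0.21] T [-0.048  0.278  0.067] w 0.0853 ff 0.0
turn [-0.006 -0.006  0.002] | 0.009 shift now [0.026 0.019 0.839] shift after turn [0.031 0.014 0.839] world [ 0.0359  0.0145 -0.1199]
-0.04 280.6 237.3 seen (np.int64(273), np.int64(286))
-0.065 280.8 212.1 seen (np.int64(273), np.int64(287))
-0.08 281.0 195.5 seen (np.int64(273), np.int64(277))
```

```bash
python3 -m jog '[[-0.006,-0.006,0.002,0.005,0.003,0.14,1],[0,0,0,0.005,0.003,0.14,1],[0,0,0,0.005,0.003,0.14,1],[0,0,0,0.005,0.003,0.14,1],[0,0,0,0.005,0.002,0.14,1],[0,0,0,0.005,0,0.135,1],[0,0,0,0,0,0,1],[0,0,0,0,0,0,1]]' >/dev/null
python3 - <<'E'
from station import manip
from h import *
s=manip.sense();st(s);togo(s,*tgt("B",0,.0,20,1))
E
python3 -m jog '[[0,0,0,0,0,0,0],[0,0,0,0,0,0,0],[0,0,0,0,0,0,0],[0,0,0,0,0,0,0],[0,0,0,0,0,0,0],[0,0,0,0,0,0,0],[0,0,0,0,0,0,0]]' 118
python3 -m jog '[[0,0,0,-0.015,0,-0.042,0],[0,0,0,-0.015,0,-0.042,0],[0,0,0,-0.015,0,-0.042,0],[0,0,0,0,0,0,0],[0,0,0,0,0,0,0],[0,0,0,0,0,0,0]]'
python3 wgh.py
python3 -c "
from station import manip
from h import *
s=manip.sense(); togo(s,*tgt('D',0,.06,20,1)); print(np.array(s['eef_rot']).round(3).tolist())"
```

```text
t 19.8 q [ 0.46  0.08 -0.96  0.19 -0.04  0.11] p [0.4439 0.2028 0.0255] z [ 0.322  0.112 -0.94 ] y [-0.328  0.945  0.001] F [-1.25 -1.05 -0.18] T [-0.001  0.307 -0.007] w 0.0857 ff 0.0
turn [ 0.002 -0.001  0.002] | 0.003 shift now [ 0.009 -0.008  0.006] shift after turn [ 0.009 -0.008  0.006] world [-0.0006 -0.0015 -0.0014]
clock: 20.5
ee_pos: [0.4448, 0.2021, 0.0266]
eef_rot: [[-0.888, -0.327, 0.324], [-0.307, 0.945, 0.113], [-0.343, 0.0, -0.939]]
ft_force: [-2.7, -2.2, 8.1]
width: 0.01
finger_force: 114.9
clock: 21.1
ee_pos: [0.4441, 0.2021, 0.0458]
eef_rot: [[-0.888, -0.327, 0.323], [-0.307, 0.945, 0.113], [-0.342, 0.001, -0.94]]
ft_force: [-0.2, 0.1, -5.1]
width: 0.0102
finger_force: 114.9
F mean [ 0.08 -0.36 -4.65] std [0.12 0.32 0.67]
t 21.35 q [ 0.45  0.04 -0.94  0.25 -0.04  0.11] p [0.4441 0.2021 0.0458] z [ 0.323  0.113 -0.94 ] y [-0.327  0.945  0.001] F [ 0.42  0.29 -3.31] T [-0.275  0.84  -0.018] w 0.0105 ff 114.9
turn [ 0.292 -0.001  0.8  ] | 0.852 shift now [-0.794 -0.197  0.016] shift after turn [-0.676  0.461 -0.026] world [0.1163 0.0089 0.0384]
[[-0.888, -0.327, 0.323], [-0.307, 0.945, 0.113], [-0.342, 0.001, -0.94]]
```

B reads about 4.5 N, so it's confirmed loaded. I'll carry it upright to the regrip spot.

```bash
python3 -m jog '[[0,0,0,-0.1,-0.025,0.002,0],[0,0,0,-0.14,-0.035,0.003,0],[0,0,0,-0.16,-0.04,0.003,0],[0,0,0,-0.16,-0.04,0.003,0],[0,0,0,-0.14,-0.035,0.003,0],[0,0,0,-0.09,-0.022,0.002,0],[0,0,0,0,0,0,0]]' >/dev/null
python3 -m jog '[[0.02,0,0.055,0,0,0,0],[0.034,0,0.093,0,0,0,0],[0.034,0,0.093,0,0,0,0],[0.034,0,0.093,0,0,0,0],[0.034,0,0.093,0,0,0,0],[0.034,0,0.093,0,0,0,0],[0.034,0,0.093,0,0,0,0],[0.034,0,0.093,0,0,0,0],[0.034,0,0.093,0,0,0,0],[0,0,0,0,0,0,0]]' >/dev/null
python3 -c "
from station import manip
from h import *
s=manip.sense(); st(s); togo(s,*tgt('D',0,.0026,20,1))"
```

```text
t 23.05 q [ 0.53  0.29 -0.49  0.62 -0.31  1.06] p [0.5593 0.2119 0.0835] z [ 0.289 -0.18  -0.94 ] y [ 0.528  0.849 -0.001] F [-0.59  0.54 -4.37] T [0.538 0.743 0.066] w 0.0102 ff 115.9
turn [-0.    -0.002  0.002] | 0.003 shift now [ 0.12  -0.001  0.359] shift after turn [ 0.121 -0.001  0.359] world [ 0.0011 -0.0009 -0.0568]
```

```bash
python3 -m jog '[[0,0,0,0.035,0,0.105,0],[0,0,0,0.035,0,0.105,0],[0,0,0,0.025,0,0.075,0],[0,0,0,0.018,0,0.055,0],[0,0,0,0.007,0,0.022,0],[0,0,0,0,0,0,0],[0,0,0,0,0,0,0.5],[0,0,0,0,0,0,1],[0,0,0,0,0,0,1],[0,0,0,0,0,0,1]]'
python3 -c "
from station import manip
from h import *
st(manip.sense())"
python3 -m jog '[[0,0,0,0,0,-0.1,1],[0,0,0,0,0,-0.2,1],[0,0,0,0,0,-0.25,1],[0,0,0,0,0,-0.25,1],[0,0,0,0,0,0,1],[0,0,0,0,0,0,1]]' >/dev/null
python3 - <<'E'
from station import manip
from h import *
r=manip.camera("top"); im=r["color"]; cv2.imwrite("pics/t3.png",im[...,::-1]); hsv=cv2.cvtColor(im,cv2.COLOR_RGB2HSV)
c0=np.array([.61,.18]); w=np.zeros(im.shape[:2],bool)
E=r["extrinsics"];K=r["K"];c=E[:3,:3].T@(np.r_[c0,.06]-E[:3,3]);u,v=int(K[0,2]-K[0,0]*c[0]/c[2]),int(K[1,2]+K[1,1]*c[1]/c[2]);print(u,v)
w[v-28:v+45,u-45:u+30]=1
wh=w&(hsv[...,1]<50)&(hsv[...,2]>195);og=w&(hsv[...,0]<20)&(hsv[...,1]>130)&(hsv[...,2]>215)
c=np.mean([proj(r,x,y,.063) for y,x in np.argwhere(wh)],0)
P=np.array([proj(r,x,y,.055)[:2] for y,x in np.argwhere(og)]);h=P.mean(0);d=c[:2]-h
print(wh.sum(),og.sum(),c.round(4),np.degrees(np.arctan2(d[1],d[0])).round(1),np.linalg.norm(d))
s=manip.sense();st(s);togo(s,*tgt("D",.1,0,55,1))
cv2.imwrite("pics/w3.png",manip.camera("wrist")["color"][...,::-1])
E
```

```text
clock: 24.05
ee_pos: [0.562, 0.2103, 0.0277]
eef_rot: [[-0.797, 0.529, 0.291], [0.497, 0.849, -0.181], [-0.343, 0.001, -0.939]]
ft_force: [0.3, -1.0, -0.9]
width: 0.0678
finger_force: 0.0
t 24.05 q [ 0.53  0.36 -0.55  0.49 -0.31  1.06] p [0.562  0.2103 0.0277] z [ 0.291 -0.181 -0.939] y [0.529 0.849 0.001] F [ 0.31 -1.01 -0.92] T [ 0.23   0.318 -0.027] w 0.0678 ff 0.0
190 152
622 103 [0.6081 0.181  0.063 ] -30.8 0.05878678803136795
t 24.7 q [ 0.6   0.21 -0.46  0.76 -0.32  1.13] p [0.5266 0.2318 0.1398] z [ 0.29  -0.181 -0.94 ] y [ 0.529  0.849 -0.   ] F [ 0.24 -0.41  0.5 ] T [0.169 0.285 0.015] w 0.0855 ff 0.0
turn [ 0.001 -0.583  0.001] | 0.583 shift now [0.325 0.002 0.246] shift after turn [0.407 0.002 0.015] world [-0.028   0.0178 -0.0513]
```

View pics/w3.png

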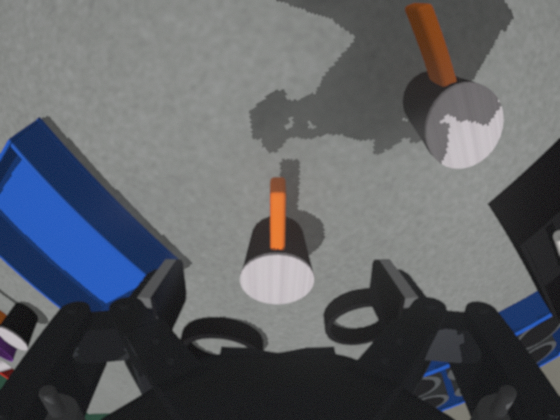

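B stands upright and covered at the regrip spot, with its handle at u≈278, v 180–250. I'll tilt the tool back to 55° and regrip.

```bash
python3 -m jog '[[0,-0.117,0,0,0,0,1],[0,-0.117,0,0,0,0,1],[0,-0.117,0,0,0,0,1],[0,-0.117,0,0,0,0,1],[0,-0.117,0,0,0,0,1],[0,0,0,0.13,0,0,1],[0,0,0,0.14,0,0.01,1],[0,0,0,0.13,0,0,1],[0,0,0,0,0,0,1],[0,0,0,0,0,0,1]]' >/dev/null
python3 -c "
from station import manip
from h import *
s=manip.sense(); st(s); togo(s,*tgt('D',0,.0,55,1))"
```

```text
t 25.75 q [ 0.97  0.39 -0.7   0.42 -0.96  1.5 ] p [0.4983 0.2485 0.0891] z [ 0.695 -0.435 -0.572] y [ 0.529  0.849 -0.003] F [ 0.52  0.59 -0.42] T [0.444 0.696 0.059] w 0.0853 ff 0.0
turn [-0.001  0.002  0.003] | 0.003 shift now [0.006 0.007 0.667] shift after turn [0.005 0.007 0.667] world [ 0.0697 -0.0423 -0.058 ]
```

```bash
python3 -m jog '[[0,0,0,0.001,0.001,0.14,1],[0,0,0,0.001,0.001,0.14,1],[0,0,0,0.001,0.001,0.14,1],[0,0,0,0.001,0.001,0.14,1],[0,0,0,0.001,0.001,0.1,1],[0,0,0,0,0,0,1],[0,0,0,0,0,0,1]]' >/dev/null
python3 -c "
from station import manip
from h import *
s=manip.sense(); st(s); togo(s,*tgt('D',0,.0,55,1))"
python3 -m jog '[[0,0,0,0,0,0,0],[0,0,0,0,0,0,0],[0,0,0,0,0,0,0],[0,0,0,0,0,0,0],[0,0,0,0,0,0,0],[0,0,0,0,0,0,0],[0,0,0,0,0,0,0]]' 120
python3 - <<'E'
from station import manip
from plan2 import *
s=manip.sense(); st(s); R0=np.array(s["eef_rot"]); p0=np.array(s["ee_pos"])
q,(p,R,pz,px,M)=tipopt(55)
print("lift .16 in tool",(R0.T@[0,0,.16]/.15).round(3))
w=Ro.from_matrix(R0.T@R).as_rotvec(); print("turn",(w/np.radians(60)).round(3))
d=p-(p0+[0,0,.16]); print("then shift in R0",(R0.T@d/.15).round(3),d.round(3))
# tilt along the path, keeping M fixed -> TCP for upright such that mouth stays at M0
a=np.radians(55)
for f in np.linspace(0,1,9):
    Rf=R0@Ro.from_rotvec(w*f).as_matrix(); t=Rf[:,2];x=Rf[:,0]
    z=-np.cos(a)*t-np.sin(a)*x; X=np.sin(a)*t-np.cos(a)*x
    Mm=p-.019*t+.065*X+.018*z
    show((round(f,2),"tilt",np.degrees(np.arccos(z[2])).round(0),"M",(p+(-.019+0)*t+.065*X+.018*z).round(3)),p,Rf)
E
```

```text
t 26.45 q [ 0.8   0.48 -0.78  0.03 -0.93  1.22] p [0.5677 0.2065 0.0332] z [ 0.695 -0.435 -0.572] y [ 0.53   0.848 -0.   ] F [0.16 0.87 0.5 ] T [ 0.456  0.692 -0.008] w 0.0852 ff 0.0
turn [-0.     0.002 -0.   ] | 0.002 shift now [ 0.01 -0.    0.01] shift after turn [ 0.01  -0.     0.011] world [ 0.0004 -0.0003 -0.0021]
clock: 27.15
ee_pos: [0.5674, 0.2073, 0.0328]
eef_rot: [[-0.486, 0.529, 0.696], [0.302, 0.849, -0.434], [-0.82, -0.0, -0.572]]
ft_force: [-4.1, 1.2, 3.8]
width: 0.0105
finger_force: 117.2
t 27.15 q [ 0.81  0.48 -0.78  0.02 -0.93  1.22] p [0.5674 0.2073 0.0328] z [ 0.696 -0.434 -0.572] y [ 0.529  0.849 -0.   ] F [-4.1   1.16  3.75] T [ 0.185  0.577 -0.199] w 0.0105 ff 117.2
lift .16 in tool [-0.875 -0.    -0.61 ]
turn [ 0.629  0.308 -1.909]
then shift in R0 [-0.118 -1.882  0.106] [-0.13  -0.252  0.006]
(np.float64(0.0), 'tilt', np.float64(0.0), 'M', array([ 0.48 , -0.071,  0.227])) [ 0.438 -0.045  0.198] [ 0.5  -0.3  -1.03  0.41 -0.8 ] 0.92 err 0.0468
(np.float64(0.12), 'tilt', np.float64(15.0), 'M', array([ 0.486, -0.062,  0.224])) [ 0.438 -0.045  0.198] [ 0.51 -0.26 -
[... 390 characters left out ...]
ray([ 0.495, -0.041,  0.2  ])) [ 0.438 -0.045  0.198] [ 0.59  0.01 -0.9   0.65 -1.02] 0.32 err 0.0
(np.float64(0.62), 'tilt', np.float64(73.0), 'M', array([ 0.494, -0.037,  0.19 ])) [ 0.438 -0.045  0.198] [ 0.63  0.13 -0.84  0.78 -1.09] 0.25 err 0.0
(np.float64(0.75), 'tilt', np.float64(87.0), 'M', array([ 0.491, -0.036,  0.179])) [ 0.438 -0.045  0.198] [ 0.66  0.25 -0.79  0.89 -1.15] 0.18 err 0.0
(np.float64(0.88), 'tilt', np.float64(101.0), 'M', array([ 0.486, -0.037,  0.169])) [ 0.438 -0.045  0.198] [ 0.68  0.36 -0.75  1.01 -1.22] 0.11 err 0.0
(np.float64(1.0), 'tilt', np.float64(114.0), 'M', array([ 0.48, -0.04,  0.16])) [ 0.438 -0.045  0.198] [ 0.7   0.48 -0.73  1.12 -1.28] 0.06 err 0.0
```

```bash
python3 - <<'E'
from plan2 import *
from plan import grip
q,(p,R,pz,px,M)=tipopt(55)
for ps in(-32,-45,-55,-65,-75):
  for c in((.50,-.01),(.52,.0),(.54,.0),(.54,.02)):
    f=np.array([np.cos(np.radians(ps)),np.sin(np.radians(ps)),0])
    p1,R1,_=grip(np.array([*c,.20])-.065*f,ps,55); q1,e=ik(p1,R1[:,2])
    if e<.002:
        w=Ro.from_matrix(R1.T@R).as_rotvec(); m=0
        for s in(.25,.5,.75):
            m=max(m,ik(p1+s*(p-p1),(R1@Ro.from_rotvec(w*s).as_matrix())[:,2])[1])
        print(ps,c,q1.round(2),round(float(q6(q1,R1)),2),"turn",np.degrees(np.linalg.norm(w)).round(0),"path err",m.round(4))
E
```

```text
-45 (0.5, -0.01) [ 0.67 -0.02 -0.91  0.52 -0.95] 1.37 turn 126.0 path err 0.0
-45 (0.52, 0.0) [ 0.66  0.02 -0.87  0.5  -0.95] 1.35 turn 126.0 path err 0.0
-45 (0.54, 0.0) [ 0.63  0.04 -0.85  0.45 -0.94] 1.3 turn 126.0 path err 0.0
-45 (0.54, 0.02) [ 0.67  0.08 -0.81  0.51 -0.95] 1.37 turn 126.0 path err 0.0
-55 (0.5, -0.01) [ 0.67  0.15 -0.73  0.79 -0.96] 1.68 turn 130.0 path err 0.0
-55 (0.52, 0.0) [ 0.66  0.18 -0.68  0.78 -0.96] 1.66 turn 130.0 path err 0.0
-55 (0.54, 0.0) [ 0.64  0.2  -0.66  0.75 -0.96] 1.61 turn 130.0 path err 0.0
-55 (0.54, 0.02) [ 0.67  0.23 -0.62  0.81 -0.96] 1.67 turn 130.0 path err 0.0
-65 (0.5, -0.01) [ 0.66  0.29 -0.55  1.03 -0.93] 1.94 turn 134.0 path err 0.0
-65 (0.52, 0.0) [ 0.65  0.33 -0.5   1.04 -0.93] 1.93 turn 134.0 path err 0.0
-65 (0.54, 0.0) [ 0.62  0.34 -0.47  1.02 -0.94] 1.89 turn 134.0 path err 0.0
-65 (0.54, 0.02) [ 0.65  0.37 -0.43  1.07 -0.93] 1.94 turn 134.0 path err 0.0
-75 (0.5, -0.01) [ 0.62  0.42 -0.37  1.24 -0.87] 2.15 turn 138.0 path err 0.0
-75 (0.52, 0.0) [ 0.62  0.46 -0.32  1.25 -0.88] 2.14 turn 138.0 path err 0.0
-75 (0.54, 0.0) [ 0.6   0.48 -0.28  1.25 -0.89] 2.11 turn 138.0 path err 0.0
-75 (0.54, 0.02) [ 0.62  0.51 -0.24  1.29 -0.87] 2.16 turn 138.0 path err 0.0
```

```bash
python3 -m jog '[[0,0,0,-0.08,0,-0.056,0],[0,0,0,-0.15,0,-0.105,0],[0,0,0,-0.2,0,-0.14,0],[0,0,0,-0.2,0,-0.14,0],[0,0,0,-0.15,0,-0.105,0],[0,0,0,-0.095,0,-0.065,0],[0.045,0,0.031,0,0,0,0],[0.07,0,0.049,0,0,0,0],[0.063,0,0.044,0,0,0,0],[0,0,0,0,0,0,0]]' >/dev/null
cat > go.py <<'E'
from station import manip
from plan2 import *
from plan import grip
s=manip.sense(); st(s)
ps=-45;f=np.array([np.cos(np.radians(ps)),np.sin(np.radians(ps)),0])
p1,R1,_=grip(np.array([.50,-.01,.20])-.065*f,ps,55); togo(s,p1,R1)
q,(p,R,pz,px,M)=tipopt(55); print("to tip:");togo(s,p,R)
E
python3 go.py
```

```text
t 28.15 q [ 0.82  0.37 -0.41  0.84 -0.96  1.62] p [0.5677 0.2083 0.1908] z [ 0.578 -0.58  -0.574] y [ 0.707  0.707 -0.004] F [ 1.01 -0.03 -4.54] T [1.375 1.256 0.071] w 0.0104 ff 117.6
turn [-0.002 -0.001  0.003] | 0.004 shift now [-0.204 -1.348  0.321] shift after turn [-0.209 -1.348  0.318] world [-0.1026 -0.1833 -0.0017]
to tip:
turn [ 0.549  0.085 -2.023] | 2.098 shift now [-0.368 -1.805  0.449] shift after turn [1.361 0.826 1.029] world [-0.1299 -0.2528  0.0076]
```

```bash
python3 -m jog '[[0,0,0,-0.013,-0.08,0.02,0],[0,0,0,-0.026,-0.17,0.04,0],[0,0,0,-0.034,-0.22,0.053,0],[0,0,0,-0.034,-0.22,0.053,0],[0,0,0,-0.034,-0.22,0.053,0],[0,0,0,-0.03,-0.2,0.047,0],[0,0,0,-0.022,-0.15,0.035,0],[0,0,0,-0.014,-0.088,0.02,0],[0,0,0,0,0,0,0],[0,0,0,0,0,0,0]]' >/dev/null
python3 go.py; python3 -c "
from station import manip
import cv2
cv2.imwrite('pics/s4.png',manip.camera('scene')['color'][60:380,100:526,::-1])"
```

```text
t 29.15 q [ 0.67 -0.02 -0.91  0.52 -0.95  1.37] p [0.4654 0.0241 0.1907] z [ 0.581 -0.578 -0.573] y [0.706 0.708 0.001] F [ 0.2   1.45 -3.91] T [1.306 1.269 0.043] w 0.0103 ff 117.9
turn [ 0.002  0.001 -0.   ] | 0.002 shift now [0.012 0.002 0.002] shift after turn [0.012 0.002 0.002] world [-0.0004  0.0008 -0.0016]
to tip:
turn [ 0.55   0.089 -2.027] | 2.102 shift now [-0.153 -0.454  0.129] shift after turn [0.363 0.164 0.296] world [-0.0276 -0.0687  0.0077]
```

View pics/s4.png

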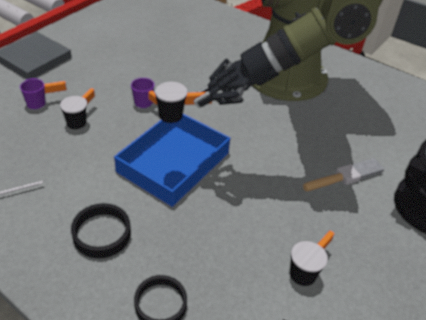

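The scene view shows the covered pot upright over the tray, held at about (172,100). I'll start tipping in stages.

```bash
python3 -m jog '[[0.0275,0.0045,-0.1014,0,0,0,0],[0.0275,0.0045,-0.1014,0,0,0,0],[0.0275,0.0045,-0.1014,0,0,0,0],[0.0275,0.0045,-0.1014,0,0,0,0],[0.0275,0.0045,-0.1014,0,0,0,0],[0.0275,0.0045,-0.1014,0,0,0,0],[0.0275,0.0045,-0.1014,0,0,0,0],[0.0275,0.0045,-0.1014,0,0,0,0],[0,0,0,0,0,0,0]]' >/dev/null
python3 go.py
```

```text
t 30.1 q [ 0.7   0.25 -0.67  0.93 -1.01  0.9 ] p [0.4664 0.0255 0.1898] z [ 0.437 -0.741 -0.51 ] y [ 0.254  0.645 -0.721] F [-0.37 -0.43 -3.64] T [1.507 1.02  0.024] w 0.0105 ff 118.0
turn [-0.22  -0.034  0.814] | 0.843 shift now [ 0.011 -0.002  0.001] shift after turn [ 0.006 -0.009 -0.001] world [-0.0014 -0.0006 -0.0007]
to tip:
turn [ 0.329  0.053 -1.213] | 1.258 shift now [ 0.224 -0.391  0.234] shift after turn [0.376 0.165 0.299] world [-0.0286 -0.0701  0.0086]
```

```bash
python3 -m jog '[[0,0,0,0.045,-0.078,0.047,0],[0,0,0,0.045,-0.078,0.047,0],[0,0,0,0.045,-0.078,0.047,0],[0,0,0,0.045,-0.078,0.047,0],[0,0,0,0.044,-0.078,0.047,0],[0.0274,0.0044,-0.101,0,0,0,0],[0.0274,0.0044,-0.101,0,0,0,0],[0.0274,0.0044,-0.101,0,0,0,0],[0.0274,0.0044,-0.101,0,0,0,0],[0.0274,0.0044,-0.101,0,0,0,0]]' >/dev/null
python3 -m jog '[[0.0274,0.0044,-0.101,0,0,0,0],[0.0274,0.0044,-0.101,0,0,0,0],[0.0274,0.0044,-0.101,0,0,0,0],[0.0274,0.0044,-0.101,0,0,0,0],[0.0274,0.0044,-0.101,0,0,0,0],[0.0274,0.0044,-0.101,0,0,0,0],[0.0274,0.0044,-0.101,0,0,0,0],[0,0,0,0,0,0,0],[0,0,0,0,0,0,0],[0,0,0,0,0,0,0]]'
python3 wgh.py; python3 go.py|tail -1; python3 -c "
from station import manip
import cv2
cv2.imwrite('pics/s5.png',cv2.resize(manip.camera('scene')['color'][120:290,180:400,::-1],(770,595)))"
```

```text
clock: 32.1
ee_pos: [0.4371, -0.0459, 0.1993]
eef_rot: [[-0.6, -0.648, 0.469], [-0.483, -0.174, -0.858], [0.637, -0.742, -0.209]]
ft_force: [-0.1, -1.1, -1.6]
width: 0.0106
finger_force: 118.5
F mean [-0.21 -0.42 -1.25] std [0.41 0.42 0.42]
t 32.35 q [ 0.7   0.46 -0.75  1.12 -1.28  0.06] p [ 0.4367 -0.0463  0.1993] z [ 0.469 -0.858 -0.209] y [-0.65  -0.175 -0.74 ] F [ 0.94  0.17 -1.38] T [1.145 0.663 0.003] w 0.0103 ff 118.5
turn [ 0.001 -0.001 -0.004] | 0.004 shift now [-0.014 -0.002 -0.005] shift after turn [-0.014 -0.002 -0.005] world [ 0.0011  0.0017 -0.0009]
```

View pics/s5.png

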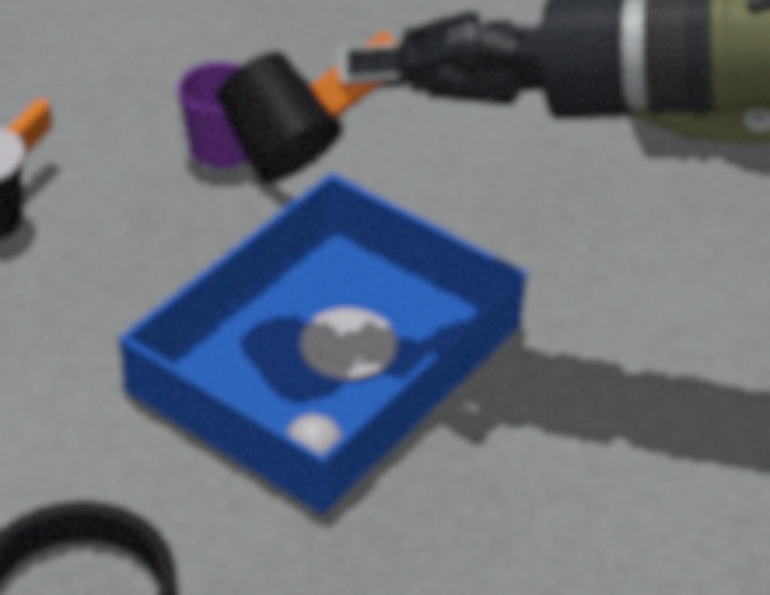

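The ball at (315,432) and the cover at (348,343) both lie in the tray, and the pot now reads about 1.2 N, so it's empty. I'll bring it upright and take it back.

```bash
python3 -m jog '[[-0.033,-0.0053,0.1213,0,0,0,0],[-0.033,-0.0053,0.1213,0,0,0,0],[-0.033,-0.0053,0.1213,0,0,0,0],[-0.033,-0.0053,0.1213,0,0,0,0],[-0.033,-0.0053,0.1213,0,0,0,0],[-0.033,-0.0053,0.1213,0,0,0,0],[-0.033,-0.0053,0.1213,0,0,0,0],[-0.033,-0.0053,0.1213,0,0,0,0],[-0.033,-0.0053,0.1213,0,0,0,0],[-0.033,-0.0053,0.1213,0,0,0,0]]' >/dev/null
python3 -m jog '[[0,0,0,-0.056,0.098,-0.058,0],[0,0,0,-0.056,0.098,-0.058,0],[0,0,0,-0.056,0.098,-0.058,0],[0,0,0,-0.056,0.098,-0.058,0],[-0.0314,-0.005,0.116,0,0,0,0],[-0.0314,-0.005,0.116,0,0,0,0],[-0.0314,-0.005,0.116,0,0,0,0],[-0.0314,-0.005,0.116,0,0,0,0],[-0.0314,-0.005,0.116,0,0,0,0],[-0.0314,-0.005,0.116,0,0,0,0]]' >/dev/null
python3 -m jog '[[-0.0314,-0.005,0.116,0,0,0,0],[0,0,0,0,0,0,0],[0,0,0,0,0,0,0]]' >/dev/null
python3 -c "
from station import manip
from h import *
s=manip.sense(); st(s); togo(s,*tgt('D',0,.16,55,1))"
```

```text
t 34.7 q [ 0.67 -0.02 -0.91  0.52 -0.95  1.36] p [0.465  0.0233 0.1904] z [ 0.579 -0.58  -0.574] y [ 0.707  0.707 -0.001] F [-0.88  0.26 -0.85] T [ 0.839  0.811 -0.026] w 0.0104 ff 118.4
turn [-0.178 -0.    -0.123] | 0.216 shift now [ 0.21   1.348 -0.312] shift after turn [ 0.033  1.398 -0.055] world [0.103  0.1829 0.0007]
```

```bash
python3 -m jog '[[0,0,0,0.03,0.193,-0.0446,0],[0,0,0,0.03,0.193,-0.0446,0],[0,0,0,0.03,0.193,-0.0446,0],[0,0,0,0.03,0.193,-0.0446,0],[0,0,0,0.03,0.193,-0.0446,0],[0,0,0,0.03,0.193,-0.0446,0],[0,0,0,0.03,0.19,-0.0446,0],[-0.059,0,-0.041,0,0,0,0],[-0.059,0,-0.041,0,0,0,0],[-0.06,0,-0.041,0,0,0,0]]' >/dev/null
python3 -m jog '[[0,0,0,0.15,0,0.105,0],[0,0,0,0.2,0,0.14,0],[0,0,0,0.2,0,0.14,0],[0,0,0,0.15,0,0.105,0],[0,0,0,0,0,0,0],[0,0,0,0,0,0,0]]' >/dev/null
python3 -c "
from station import manip
from h import *
s=manip.sense(); st(s); togo(s,*tgt('D',0,.0015,55,1))"
```

```text
t 36.3 q [ 0.8   0.42 -0.76  0.1  -0.93  1.22] p [0.5689 0.2066 0.0632] z [ 0.695 -0.435 -0.573] y [ 0.53   0.848 -0.   ] F [ 0.16  0.44 -1.17] T [ 0.535  0.968 -0.022] w 0.0108 ff 118.4
turn [-0.001  0.001  0.   ] | 0.001 shift now [ 0.169 -0.005  0.114] shift after turn [ 0.169 -0.005  0.114] world [-0.0008 -0.0004 -0.0306]
```

```bash
python3 -m jog '[[0,0,0,0.07,0,0.047,0],[0,0,0,0.06,0,0.04,0],[0,0,0,0.036,0,0.025,0],[0,0,0,0,0,0,0],[0,0,0,0,0,0,0]]'
python3 -m jog '[[0,0,0,0,0,0,0.5],[0,0,0,0,0,0,1],[0,0,0,0,0,0,1],[0,0,0,0,0,0,1],[0,0,0,0,0,-0.1,1],[0,0,0,0,0,-0.2,1],[0,0,0,0,0,-0.25,1],[0,0,0,-0.1,0,-0.15,1],[0,0,0,-0.2,0,0,1],[0,0,0,0,0,0,1]]' >/dev/null
python3 - <<'E'
from station import manip
from h import *
r=manip.camera("top"); im=r["color"]; hsv=cv2.cvtColor(im,cv2.COLOR_RGB2HSV)
u,v=190,152; w=np.zeros(im.shape[:2],bool); w[v-28:v+45,u-45:u+30]=1
og=w&(hsv[...,0]<20)&(hsv[...,1]>130)&(hsv[...,2]>215); dk=w&(hsv[...,2]<70)
P=np.array([proj(r,x,y,.055)[:2] for y,x in np.argwhere(og)]);h=P.mean(0);a=np.linalg.svd(P-h,full_matrices=0)[2][0]
print(og.sum(),"handle ctr",h.round(4),"ax",np.degrees(np.arctan2(a[1],a[0])).round(1),"-> pot ctr", (h+.059*np.array([np.cos(np.radians(-32)),np.sin(np.radians(-32))])).round(4))
print([ (np.round(m["point"],3),round(m["conf"],2)) for m in manip.mark_of("top","pot_1")])
s=manip.sense();st(s);togo(s,*tgt("D",.1,0,20,1))
cv2.imwrite("pics/s6.png",cv2.resize(manip.camera("scene")["color"][140:340,180:450,::-1],(770,570)))
E
```

```text
clock: 36.8
ee_pos: [0.5686, 0.2071, 0.0339]
eef_rot: [[-0.484, 0.531, 0.696], [0.306, 0.848, -0.434], [-0.82, 0.003, -0.573]]
ft_force: [-0.8, -0.1, -1.6]
width: 0.0103
finger_force: 118.6
108 handle ctr [0.5607 0.2113] ax 147.5 -> pot ctr [0.6107 0.1801]
[(array([0.61 , 0.182, 0.004]), 0.87), (array([ 0.358, -0.227, -0.003]), 0.78), (array([ 0.555, -0.448,  0.   ]), 0.77), (array([ 0.539, -0.296, -0.001]), 0.75), (array([0.558, 0.368, 0.002]), 0.5)]
t 37.9 q [ 0.93  0.31 -0.69  0.45 -0.95  1.42] p [0.5173 0.2388 0.1309] z [ 0.696 -0.433 -0.573] y [0.531 0.847 0.004] F [-0.18  0.51 -0.02] T [ 0.437  0.651 -0.011] w 0.0854 ff 0.0
turn [ 0.002  0.584 -0.003] | 0.584 shift now [ 0.004 -0.005  0.142] shift after turn [-0.078 -0.005  0.119] world [ 0.0141 -0.0097 -0.0128]
```

View pics/s6.png

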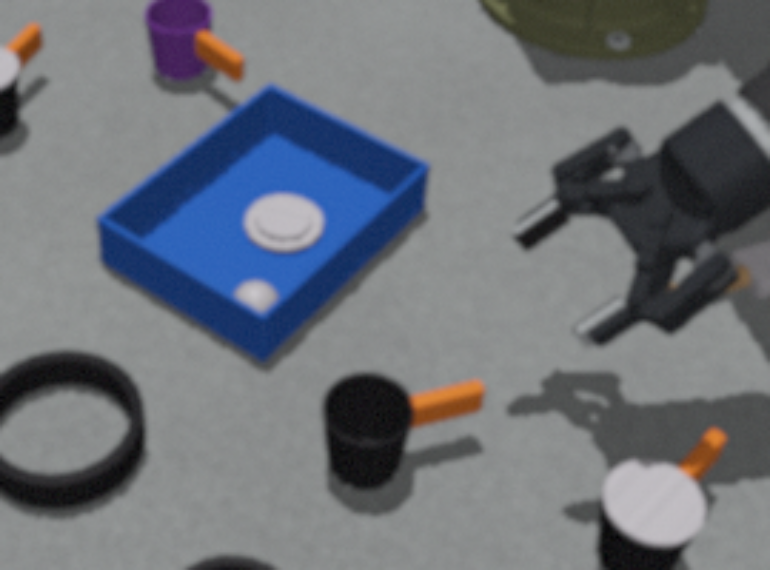

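Pot B stands upright and empty at (368,430), and the ball and cover are resting in the tray. I'll regrip it from above.

```bash
python3 -m jog '[[0,0.117,0,0,0,0,1],[0,0.117,0,0,0,0,1],[0,0.117,0,0,0,0,1],[0,0.117,0,0,0,0,1],[0,0.117,0,0,0,0,1],[0,0,0,-0.078,-0.005,0,1],[0,0,0,0,0,0.1,1],[0,0,0,0,0,0,1]]' >/dev/null
python3 -c "
from station import manip
from h import *
s=manip.sense(); st(s); togo(s,*tgt('D',0,.0,20,1))"
```

```text
t 38.75 q [ 0.59  0.23 -0.48  0.71 -0.32  1.12] p [0.5293 0.2277 0.1176] z [ 0.288 -0.183 -0.94 ] y [ 0.532  0.847 -0.002] F [-1.15 -0.19 -0.6 ] T [ 0.154  0.37  -0.056] w 0.0853 ff 0.0
turn [-0.002 -0.001 -0.001] | 0.003 shift now [-0.008  0.017  0.666] shift after turn [-0.008  0.015  0.666] world [ 0.0311 -0.0167 -0.0935]
```

```bash
python3 -m jog '[[0,0,0,-0.002,0.003,0.14,1],[0,0,0,-0.002,0.003,0.14,1],[0,0,0,-0.002,0.003,0.14,1],[0,0,0,-0.002,0.003,0.14,1],[0,0,0,0,0.002,0.09,1],[0,0,0,0,0,0,1],[0,0,0,0,0,0,1]]' >/dev/null
python3 -m jog '[[0,0,0,0,0,0,0],[0,0,0,0,0,0,0],[0,0,0,0,0,0,0],[0,0,0,0,0,0,0],[0,0,0,0,0,0,0],[0,0,0,0,0,0,0],[0,0,0,0,0,0,0]]' 110 >/dev/null
python3 -c "
from station import manip
from h import *
s=manip.sense(); st(s)"
python3 -m jog '[[0,0,0,-0.045,0,-0.125,0],[0,0,0,-0.045,0,-0.125,0],[0,0,0,-0.045,0,-0.125,0],[-0.02,0,-0.055,0,0,0,0],[-0.034,0,-0.093,0,0,0,0],[-0.034,0,-0.093,0,0,0,0],[-0.034,0,-0.093,0,0,0,0],[-0.034,0,-0.093,0,0,0,0],[-0.034,0,-0.093,0,0,0,0]]' >/dev/null
python3 -m jog '[[-0.034,0,-0.093,0,0,0,0],[-0.034,0,-0.093,0,0,0,0],[-0.034,0,-0.093,0,0,0,0],[0,0,0,0,0,0,0]]' >/dev/null
python3 -c "
from station import manip
from h import *
s=manip.sense(); st(s); p,R=tgt('B',0,.05,20,1); togo(s,p,R)"
```

```text
t 40.15 q [ 0.53  0.36 -0.54  0.5  -0.31  1.06] p [0.561  0.2134 0.0296] z [ 0.291 -0.179 -0.94 ] y [0.531 0.848 0.003] F [-2.42 -0.    5.88] T [-0.105  0.432 -0.078] w 0.0103 ff 107.4
t 41.45 q [ 0.37  0.17 -0.66  0.39 -0.01  0.04] p [0.5602 0.2121 0.0883] z [ 0.323  0.114 -0.94 ] y [-0.324  0.946  0.004] F [-0.4   0.13 -1.17] T [-0.186  0.438  0.079] w 0.0102 ff 107.4
turn [ 0.003  0.    -0.002] | 0.004 shift now [ 0.747  0.184 -0.171] shift after turn [ 0.746  0.186 -0.171] world [-0.1168 -0.0108 -0.0142]
```

```bash
python3 -m jog '[[0.003,0,-0.002,0.1,0.027,-0.036,0],[0,0,0,0.16,0.043,-0.058,0],[0,0,0,0.18,0.048,-0.066,0],[0,0,0,0.16,0.043,-0.058,0],[0,0,0,0.117,0.031,-0.043,0],[0,0,0,0,0,0,0],[0,0,0,0.05,0,0.137,0],[0,0,0,0.04,0,0.11,0],[0,0,0,0,0,0,0],[0,0,0,0,0,0,0]]' >/dev/null
python3 -c "
from station import manip
from h import *
s=manip.sense(); st(s); p,R=tgt('B',0,0,20,1); togo(s,np.array([.4425,.2023,.0298]),R)"
```

```text
t 42.45 q [ 0.46  0.03 -0.93  0.26 -0.04  0.12] p [0.4434 0.2032 0.0493] z [ 0.324  0.111 -0.939] y [-0.325  0.946 -0.   ] F [-0.35  0.34 -0.91] T [-0.149  0.493 -0.014] w 0.0098 ff 107.5
turn [-0.     0.001 -0.   ] | 0.001 shift now [ 0.052 -0.004  0.119] shift after turn [ 0.052 -0.004  0.119] world [-0.0009 -0.0009 -0.0195]
```

```bash
python3 -m jog '[[0,0,0,0.022,-0.002,0.05,0],[0,0,0,0.018,-0.002,0.042,0],[0,0,0,0.012,0,0.027,0],[0,0,0,0,0,0,0],[0,0,0,0,0,0,0],[0,0,0,0,0,0,0.5],[0,0,0,0,0,0,1],[0,0,0,0,0,0,1],[0,0,0,0,0,0,1],[0,0,0,0,0,0,1]]' >/dev/null
python3 -m jog '[[0,0,0,0,0,-0.1,1],[0,0,0,0,0,-0.2,1],[0,0,0,0,0,-0.25,1],[0,0,0,0,0,-0.25,1],[0,0,0,0,0,-0.2,1],[0,0,0,0,0,0,1],[0,0,0,0,0,0,1]]'
python3 - <<'E'
from station import manip
from h import *
r=manip.camera("top"); im=r["color"]; hsv=cv2.cvtColor(im,cv2.COLOR_RGB2HSV)
for n,(u,v) in dict(A=(403,191),B=(172,202),C=(109,177)).items():
    w=np.zeros(im.shape[:2],bool); w[v-22:v+48,u-28:u+28]=1
    if n=='A': w[:,u+25:]=0
    og=w&(hsv[...,0]<20)&(hsv[...,1]>130)&(hsv[...,2]>215)
    P=np.array([proj(r,x,y,.055)[:2] for y,x in np.argwhere(og)]);h=P.mean(0);a=np.linalg.svd(P-h,full_matrices=0)[2][0]; a*=np.sign(a[0])
    print(n,og.sum(),"ctr",(h+.0595*a).round(4),np.degrees(np.arctan2(a[1],a[0])).round(1))
print([ (np.round(m["point"],3),round(m["conf"],2)) for m in manip.mark_of("top","pot_1")])
st(manip.sense())
a=manip.camera("scene")["color"][100:360,120:450]
cv2.imwrite("pics/end.png",cv2.resize(a,(762,600))[...,::-1])
E
```

```text
clock: 44.15
ee_pos: [0.3939, 0.1857, 0.1714]
eef_rot: [[-0.887, -0.327, 0.327], [-0.306, 0.945, 0.113], [-0.346, 0.0, -0.938]]
ft_force: [-0.7, -0.5, -0.8]
width: 0.0855
finger_force: 0.0
A 99 ctr [ 0.5347 -0.2992] 13.9
B 100 ctr [0.502  0.2226] 18.5
C 108 ctr [0.5537 0.3647] -3.9
[(array([ 0.536, -0.299, -0.001]), 0.77), (array([0.497, 0.223, 0.   ]), 0.73), (array([ 0.553, -0.444,  0.   ]), 0.57), (array([0.556, 0.366, 0.001]), 0.53)]
t 44.25 q [ 0.48 -0.25 -0.85  0.63 -0.05  0.14] p [0.3929 0.1851 0.1695] z [ 0.323  0.111 -0.94 ] y [-0.326  0.945 -0.   ] F [ 0.05  0.28 -0.98] T [-0.133  0.345  0.004] w 0.0855 ff 0.0
```

View pics/end.png

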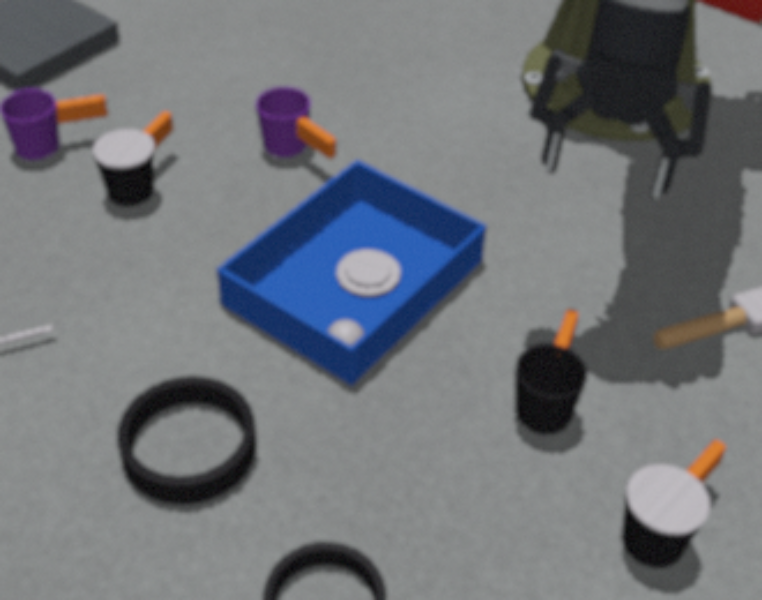

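All three pots stand upright where they started. The empty two are still covered, the ball (346,332) and cover (368,272) are in the tray, and the gripper is clear.

```bash
python3 -c "
from station import manip
print(manip.job_done())"
```

```text
the job is handed in; nothing more can be done
None
```

The job is handed in: the loaded pot's ball and cover are in the blue tray, and all three pots stand upright within about 4 mm of where they stood (empty two still covered) at about 44 s; one empty pot was dragged 20 mm by mistake and put back, and the loaded one was set down upright on open table to regrip.

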